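Load the battery stick and screw on the captive cap

ROBOT

A 7-joint arm with a two-finger parallel gripper is mounted at the origin on the work surface. World frame = base frame: x ahead of the robot, y to its left, z up, the work surface at z = 0. Lengths are in m, angles in rad, forces in N, time in s.
With the tool pointing down it reaches from about 0.425 to 0.925 m from the base axis. Payload 6.8 kg.
Tool frame: the origin (TCP) lies midway between the tips of the shut fingers; the grasp point (between the pads) lies 19 mm behind it; z points along the fingers, x is the direction in which the jaws open and shut, and the axes are right-handed (so a half turn about z gives the same grasp; the last joint's range is limited). The gripper opens to 85 mm and grips with 20 to 120 N. Pads are 22 mm wide; open, the fingers measure 114 mm over their backs; the gripper's body (76 mm by 85 mm) begins 54 mm behind the grasp point. The pads swing forward as they close: fully open they stand 13 mm farther back than shut.
Start: joints at [-1.274, 0.477, 0.022, 1.555, -0.011, 1.109, -0.083], TCP at [0.266, 0.62, 0.231] pointing down, gripper open.
Joint ranges: [-2.96, 2.96], [-0.34, 2.1], [-1.41, 1.46], [0.24, 2.44], [-1.37, 4.51], [0.17, 1.92], [-2.96, 2.96]. Speed limits (rad/s): [2.39, 2.39, 3.14, 3.14, 3.14, 3.14, 3.14].

INTERFACE

Orientations are given as a rotation vector (axis times angle).
In Python, from bench import r gives the robot as it stands. The module is installed in compiled form; this text tells all that it offers.
- The arm moves only by the shell command python3 -m pendant 'ROWS' [OPENING] [FORCE]. ROWS is text: rows parted by semicolons, each of 4 numbers parted by spaces: the shift along the tool's x, y, z in cm, then the turn about the tool's z in degrees. A call has 1 to 8 rows; each row shifts and turns the pose as measured when the row begins, along the tool's axes as they then stand; what a row does not reach is not made up. A row lasts 1/12 s, in which the tool goes at most 41.7 mm and 7.16 degrees, less where a joint would pass 70% of its speed; a pose out of reach is approached as far as the arm can. A call with a gripper value outside its range is refused whole. OPENING is the closure in counts, from 0 (fully open) to 255 (shut), set as the call begins (- or left out, the last holds). The fingers move at their own pace and stop on an object; FORCE is the grip in N (left out, the last holds). Time passes only in rows, so rows that do not move let the fingers close. It gives the time, the measured TCP pose, the force and the opening at its end, in the units of the state.
- r.get_obs(): the state, without advancing time (a new reading comes with each control period).
- r.grab_frame(name): name is "side" or "top" or "wrist"; returns a dict with "color" (420x560x3 uint8, red, green, blue), "fx", "fy", "cx", "cy" (pixels), "dist_coeffs" ([k1, k2, p1, p2, k3] as OpenCV has them; the pictures are not rectified), "R" (3x3) and "t" (3): a world point X has camera coordinates R X + t; the wrist camera has in their place "hand_eye" (4x4, takes a point from camera to tool coordinates, whose origin is the TCP and whose axes are the tool frame's). Camera axes: x right, y down, z forward; pixel columns grow to the right and rows downward; lengths in m; the calibration is good to about 2 mm. A picture is of the moment at which its call begins: read the wrist's pose just before it. There is no depth.
- r.hand_in(): hands the job in, once; it reports no verdict.
The state is a dict: "clock": time; "joints": joint angles; "qvel": joint speeds; "tau": joint torques, N m; "tcp_pos": TCP position; "orientation": TCP orientation; "contact_force": force on the tool from outside, world axes, zero at the start; "moment": the same for the moment, N m; "grip_width": finger opening in m.
Only numpy, scipy, OpenCV 4.12 (cv2) and the standard library are available. Lean on these libraries where they do the work, as an engineer would, in place of code of your own. Each camera call takes 0.05 s, during which the arm holds its last target.

TASK

Take the battery stick of middle thickness from the charging cradle, guide it down through the neck and the middle deck of the open-frame logger into the battery cup until it sits on the bottom (let go only once its foot is below the middle deck, never drop it in from the top), then swing the captive cap over the neck and screw it clockwise fully home. Leave the other two sticks standing in the cradle and do not knock or shift anything else on the bench.

Things in the scene. Friction and masses are not known exactly. Their poses are not given: they have to be found in the camera images.
- logger: Fixed open-frame data logger, three aluminium decks 150 x 130 mm (x by y) on corner stand-offs: base 4 to 10 mm above the bench, middle deck 56 to 60 mm, grey top panel 98 to 102 mm. Origin: centre of its underside; z up. The battery tube's vertical axis is at x -30, y +20 mm, the stud of the cap's link at x +28, y +20 mm. Two low metal sockets, up to 7 mm above the panel, are at (-50,-40) and (-24,-40) mm
- neck (a point): Centre of the rim of the black threaded neck on the logger's top panel, 115 mm above the bench. Round through hole 29 mm, outside 39 mm, standing 13 mm above the panel; z up
- guide (a point): Centre of the 29 mm round hole in the middle deck, at that deck's upper face, 60 mm above the bench, directly below the neck
- cup (a point): Centre of the floor of the battery cup, 12 mm above the bench, directly below the neck. The cup is 29 mm inside and its mouth is 42 mm above the bench. A seated stick's top lies 3 mm below the neck rim, so the fingers must let go while it still stands some 15 mm proud, and it slides the rest of the way down by its own weight (it can be pushed from above with shut fingers)
- stud (a point): Axis of the vertical stud on which the cap's link swivels, at neck rim height, 58 mm from the neck's axis; its head (10 mm wide) reaches 9 mm above the neck rim
- cap_top (a point): Centre of the top of the black round ribbed captive cap. It turns in the ring of a flat steel link that swivels on the stud. The cap's gripping part is 45 mm wide and reaches from this point 18 mm down; the link (9 mm wide, 2 mm thick) and its ring (51 mm wide) lie 23 to 25 mm below this point; the cap's skirt ends 25.5 mm below it. Unscrewed, the skirt clears the neck rim by 1 mm and this point is 141.5 mm above the bench; home it is 134 mm above the bench
- cap_swing (a joint): Swing of link and cap about the stud, rad: 0 with the cap exactly over the neck, against a stop; grows anticlockwise from above as it swings aside, to 2.6. It stays where it is left (about 1 N at the cap moves it). It swings home only with the cap unscrewed and the stick fully down, and cannot swing back while the thread is engaged
- cap_turn (a joint): Turn of the cap in its link, rad: 0 fully unscrewed (as at the start), growing clockwise from above to 2.9, screwed home against a stop. It takes about 0.1 N m to turn, and the cap sinks 2.5 mm per rad. Do not turn the cap clockwise in its link while it is swung aside: it sinks there as well and then hits the neck
- charger: Fixed grey charging cradle 70 x 176 x 40 mm (x, y, z), with a row along its y of three square bays, 38 mm wide, at y -52, 0 and +52 mm; bay floors 12 mm above the bench. Origin: centre of its underside
- stick_mid: The battery stick to load: upright grey round stick of middle thickness, 26 mm wide and 100 mm long with its small steel contact, foot chamfered 3 mm, about 0.14 kg, standing in any one of the bays. Origin: centre of its lower end; z along the stick to the contact end
- stick_thin: Thin grey battery stick, 18.6 mm wide, 112 mm long, standing in another bay. Origin: centre of its lower end. Leave it
- stick_thick: Thick grey battery stick, 33 mm wide, 122 mm long, standing in another bay. Origin: centre of its lower end. Leave it
- vise: Loose green board vise holding a circuit board on edge, between cradle and logger: base 84 mm wide, the jaws and board 112 mm long (plus a handle to 72 mm from the axis) along its x, 28 mm wide, top 164 mm above the bench. Origin: centre of its underside
- solder_reel: Reel of solder, 60 mm wide, 40 mm high, lying flat. Origin: centre of its underside
- multimeter: Red hand multimeter lying on its back, 88 x 180 x 40 mm (x, y, z; dial 49 mm). Origin: centre of its underside

How it is judged:
By the outcome, as a careful person would: the job done as asked, in the order asked, and still so for the second after the job is handed in, with the robot touching nothing.
It also fails if it takes over 72 s, if anything falls off the work surface, if the arm or the gripper's body presses on something with over 40 N, if the wrist force passes 120 N, or if a joint passes its speed limit or range.

## Working session

There is one attempt and no reset: what is moved stays moved. The work goes in short steps, Python scripts to look and compute and a shell command to move; the robot and the scene stay as the last step left them, time stands still between calls to the robot, and variables do not carry over. Pictures are saved under pics/ and viewed, and the job is handed in when it is done.

```bash
mkdir -p pics; ls; python3 - <<'E'
from bench import r
import cv2
o=r.get_obs();print(o)
for n in ("side","top","wrist"):
    f=r.grab_frame(n);cv2.imwrite(f"pics/{n}0.png",f["color"][:,:,::-1])
    print(n,{k:v for k,v in f.items() if k!="color"})
E
```

```text
pics
{'clock': 0.0, 'joints': array([-1.27407971,  0.47780748,  0.02235329,  1.55646671, -0.01151509,
        1.10932947, -0.08308816]), 'qvel': array([ 0.0007249 , -0.00074732,  0.0009234 , -0.00226312, -0.00159094,
       -0.00183334, -0.00026988]), 'tau': array([-8.07819997e-04, -5.96451831e+01,  1.60785321e+00, -2.81196105e+01,
        1.25175482e-02,  9.51970374e-03,  2.03304995e-05]), 'tcp_pos': array([0.26562721, 0.61987302, 0.23031461]), 'orientation': array([ 2.62169620e+00,  1.72890507e+00, -2.34633533e-03]), 'contact_force': array([0.30731247, 0.67986592, 0.03788222]), 'moment': array([-0.01992362, -0.00644038, -0.03296583]), 'grip_width': 0.08535735391067241}
side {'fx': 483.0772955361672, 'fy': 483.0772955361672, 'cx': 272.76941384548155, 'cy': 205.51139305388463, 'dist_coeffs': array([-0.11607946,  0.        ,  0.        ,  0.        ,  0.        ]), 'R': array([[ 0.9917165 , -0.12834151, -0.00518018],
       [-0.10247841, -0.76626612, -0.63429836],
       [ 0.07743742,  0.62957501, -0.77307099]]), 't': array([-0.55501357,  0.13005743,  0.97439212])}
top {'fx': 428.7086
[... 225 characters left out ...]
2],
       [-0.97099261, -0.0996914 , -0.21733609],
       [ 0.21687667,  0.01555503, -0.97607507]]), 't': array([-0.05165611,  0.5792686 ,  0.94485709])}
wrist {'fx': 313.5589539085747, 'fy': 313.5589539085747, 'cx': 279.5261690240471, 'cy': 208.12174368763684, 'dist_coeffs': array([0.02553424, 0.        , 0.        , 0.        , 0.        ]), 'hand_eye': array([[ 9.99999834e-01, -5.69798216e-04,  8.89841291e-05,
         5.22451468e-04],
       [ 5.15145704e-04,  9.51923851e-01,  3.06334322e-01,
        -7.92837779e-02],
       [-2.59254865e-04, -3.06334225e-01,  9.51923986e-01,
        -1.42805518e-01],
       [ 0.00000000e+00,  0.00000000e+00,  0.00000000e+00,
         1.00000000e+00]])}
```

View pics/side0.png

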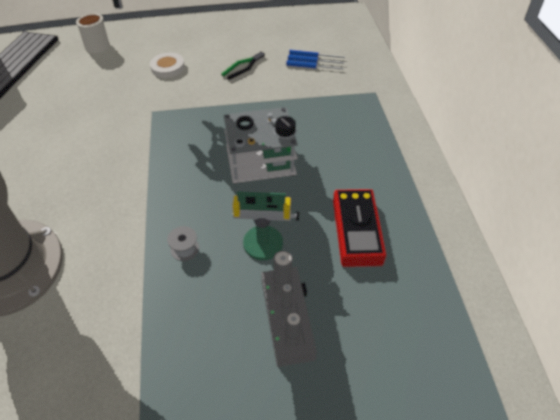

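View pics/top0.png

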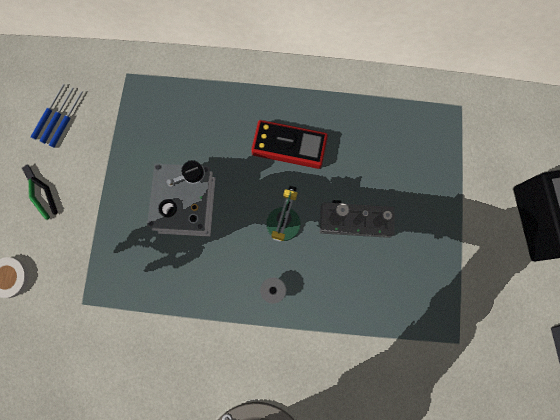

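View pics/wrist0.png

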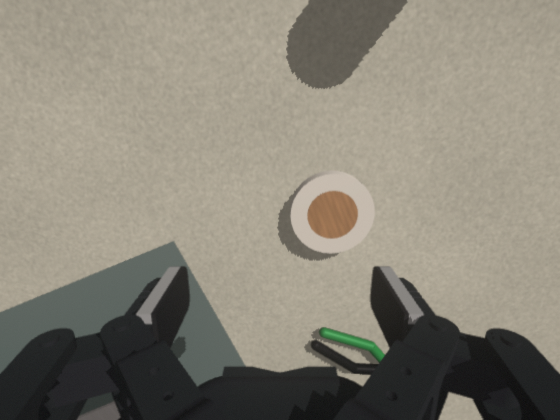

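```bash
python3 - <<'E'
import cv2
a=cv2.imread("pics/top0.png")
cv2.imwrite("pics/t_log.png",cv2.resize(a[145:250,140:225],None,fx=7,fy=5.7*7/5.7*0+5.7,interpolation=3) if 0 else cv2.resize(a[148:248,135:235],None,fx=6,fy=6,interpolation=3))
cv2.imwrite("pics/t_chg.png",cv2.resize(a[175:255,260:400],None,fx=5.7,fy=5.7,interpolation=3))
b=cv2.imread("pics/side0.png")
cv2.imwrite("pics/s_log.png",cv2.resize(b[95:195,210:310],None,fx=6,fy=6,interpolation=3))
cv2.imwrite("pics/s_chg.png",cv2.resize(b[240:370,240:340],None,fx=4.6,fy=4.6,interpolation=3))
E
```

```text
(no output)
```

View pics/t_log.png

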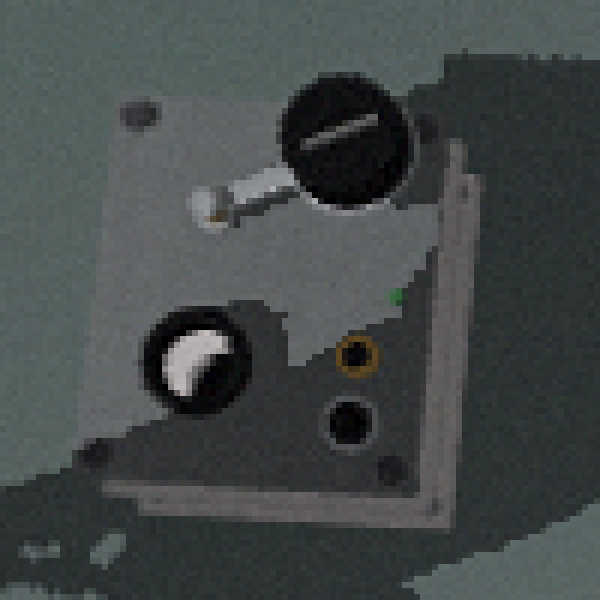

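View pics/t_chg.png

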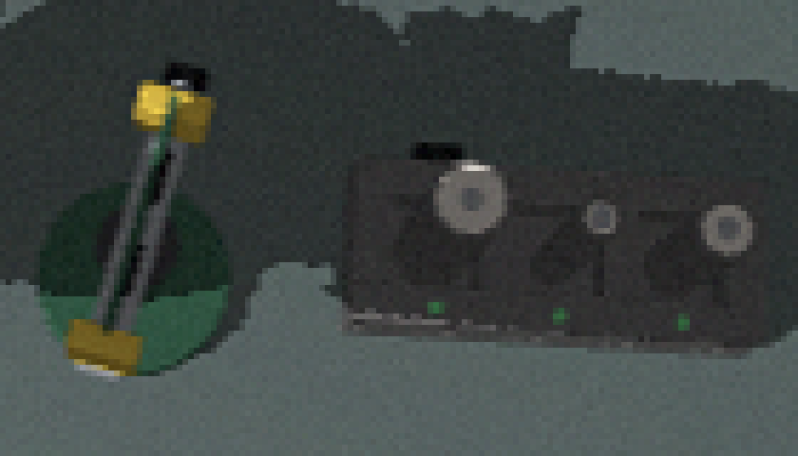

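View pics/s_log.png

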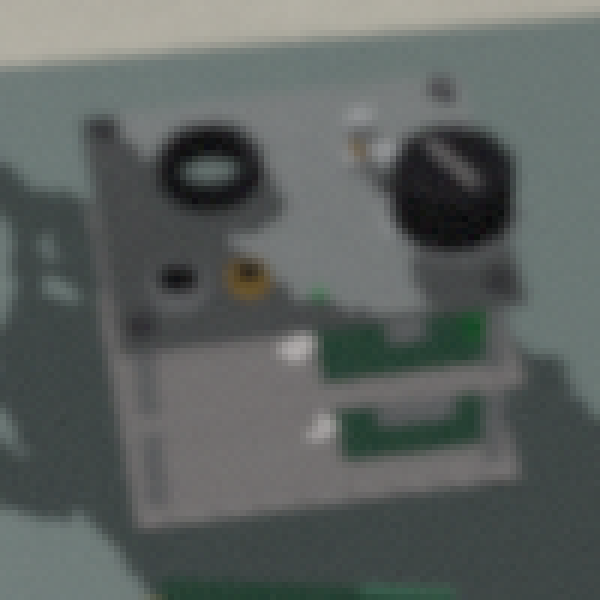

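View pics/s_chg.png

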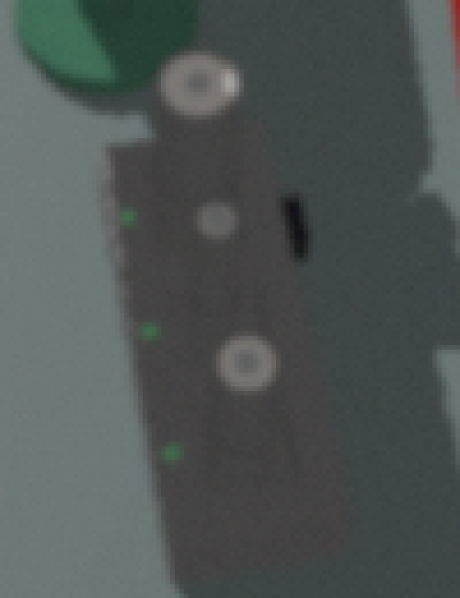

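```bash
cat > h.py <<'E'
from bench import r
import numpy as np, cv2
from scipy.spatial.transform import Rotation as Ro
def cam(n,pose=None):
    f=r.grab_frame(n)
    K=np.array([[f["fx"],0,f["cx"]],[0,f["fy"],f["cy"]],[0,0,1]]);d=f["dist_coeffs"]
    if n=="wrist":
        H=f["hand_eye"];Rt=Ro.from_rotvec(pose[1]).as_matrix()
        Rwc=Rt@H[:3,:3];c=Rt@H[:3,3]+pose[0];R=Rwc.T;t=-R@c
    else: R=f["R"];t=f["t"]
    return dict(K=K,d=d,R=R,t=t,img=f["color"][:,:,::-1].copy())
def onz(c,uv,z):
    p=cv2.undistortPoints(np.array([[uv]],float),c["K"],c["d"])[0,0]
    w=c["R"].T@np.array([p[0],p[1],1]);o=-c["R"].T@c["t"]
    return o+w*(z-o[2])/w[2]
def proj(c,X):
    return cv2.projectPoints(np.array(X,float).reshape(-1,3),cv2.Rodrigues(c["R"])[0],c["t"],c["K"],c["d"])[0][:,0]
def un(p,s,off): return [(p[0]+.5)/s-.5+off[0],(p[1]+.5)/s-.5+off[1]]
def wrist(name=None):
    o=r.get_obs();c=cam("wrist",(o["tcp_pos"],o["orientation"]))
    if name: cv2.imwrite(name,c["img"])
    return o,c
E
python3 - <<'E'
from h import *
T=cam("top");S=cam("side")
tl=lambda p:un(p,6,(135,148)); tc=lambda p:un(p,5.7,(260,175))
sl=lambda p:un(p,6,(210,95)); sc=lambda p:un(p,4.6,(240,240))
for n,a,b,z in [("mid",tc((727,228)),sc((247,362)),.112),("thin",tc((601,217)),sc((217,219)),.124),("thick",tc((471,199)),sc((198,83)),.134),
 ("neck",tl((196,360)),sl((210,168)),.115),("stud",tl((208,202)),sl((370,146)),.124),("cap",tl((342,136)),sl((452,172)),.1415),
 ("led1",tc((435,307)),sc((129,217)),.04),("led2",tc((559,316)),sc((149,331)),.04),("led3",tc((683,323)),sc((172,453)),.04),
 ("corNW",tl((110,100)),sl((95,115)),.102),("corSW",tl((80,475)),sl((130,345)),.102),("vjN",tc((160,100)),None,.164),("vjS",tc((105,340)),None,.164)]:
    print(n,onz(T,a,z).round(4),onz(S,b,z).round(4) if b else "")
cv2.imwrite("pics/x.png",T["img"])
E
```

```text
mid [ 0.5637 -0.2398  0.112 ] [ 0.5632 -0.238   0.112 ]
thin [ 0.5605 -0.1874  0.124 ] [ 0.5598 -0.186   0.124 ]
thick [ 0.5603 -0.1351  0.134 ] [ 0.5603 -0.1332  0.134 ]
neck [0.5288 0.2512 0.115 ] [0.5283 0.2472 0.115 ]
stud [0.5873 0.2537 0.124 ] [0.5881 0.2411 0.124 ]
cap [0.613  0.2031 0.1415] [0.6131 0.2025 0.1415]
led1 [ 0.5331 -0.1363  0.04  ] [ 0.533  -0.1331  0.04  ]
led2 [ 0.5345 -0.1885  0.04  ] [ 0.5345 -0.1851  0.04  ]
led3 [ 0.5367 -0.2409  0.04  ] [ 0.5366 -0.2372  0.04  ]
corNW [0.6293 0.3047 0.102 ] [0.4875 0.2997 0.102 ]
corSW [0.4831 0.2919 0.102 ] [0.4918 0.1701 0.102 ]
vjN [ 0.5796 -0.0127  0.164 ] 
vjS [ 0.4879 -0.0014  0.164 ]
```

```bash
cat > go.py <<'E'
import sys
from h import *
# usage: go.py x y z [jawangle_deg]
o=r.get_obs();R=Ro.from_rotvec(o["orientation"]).as_matrix()
a=np.degrees(np.arctan2(R[1,0],R[0,0]))
print("t",round(o["clock"],2),"tcp",o["tcp_pos"].round(4),"jaw ang",a.round(2),"tilt",np.degrees(np.arccos(-R[2,2])).round(2),"w",round(o["grip_width"],4),"F",o["contact_force"].round(1),"M",o["moment"].round(2));print("j",o["joints"].round(2))
if len(sys.argv)>3:
    g=np.array(list(map(float,sys.argv[1:4])));d=R.T@(g-o["tcp_pos"])*100
    print("tool shift cm",d.round(2),"rows>=",np.ceil(np.linalg.norm(d)/4.17))
if len(sys.argv)>4:
    # +turn about tool z(down) reduces world angle
    t=-(float(sys.argv[4])-a); print("turn",((t+90)%180-90).round(1),"or",((t+180)%360-180).round(1))
E
python3 go.py .5 .33 .33 0
```

```text
t 0.25 tcp [0.2657 0.6202 0.2308] jaw ang 66.81 tilt 0.05 w 0.0852 F [ 0.6 -0.7 -0.5] M [0.02 0.02 0.03]
j [-1.27  0.48  0.02  1.56 -0.01  1.11 -0.08]
tool shift cm [-17.46  32.96  -9.9 ] rows>= 10.0
turn 66.8 or 66.8
```

```bash
python3 -m pendant '-1.7 3.3 -1.2 0;-1.7 3.3 -1.2 0;-1.7 3.3 -1.2 0;-1.7 3.3 -1.2 0;-1.7 3.3 -1.2 0;-1.7 3.3 -1.2 0;-1.7 3.3 -1.2 0;-1.7 3.3 -1.2 0'; python3 go.py .5 .33 .33 0
```

```text
clock: 0.92
tcp_pos: [0.4522, 0.3908, 0.3244]
orientation: [-2.602, -1.756, 0.016]
contact_force: [0.3, -0.3, 1.2]
grip_width: 0.0858
t 0.92 tcp [0.4522 0.3908 0.3244] jaw ang 68.04 tilt 0.61 w 0.0858 F [ 0.3 -0.3  1.2] M [0.   0.01 0.05]
j [-0.91  0.28  0.12  1.63 -0.04  1.24  0.41]
tool shift cm [-3.86  6.7  -0.58] rows>= 2.0
turn 68.0 or 68.0
```

```bash
python3 -m pendant '-1 1.6 0 7;-1 1.6 0 7;-1 1.6 0 7;-.5 1.6 0 7;0 0.5 0 7;0 0 0 7;0 0 0 7;0 0 0 7'; python3 -m pendant '0 0 0 7;0 0 0 6;0 0 0 0;0 0 0 0';python3 go.py .5 .33 .33 5; python3 - <<'E'
from h import *
wrist("pics/w1.png")
E
```

```text
clock: 1.58
tcp_pos: [0.5026, 0.3056, 0.3293]
orientation: [3.126, 0.287, -0.003]
contact_force: [-0.7, 0.4, 1.6]
grip_width: 0.0854
clock: 1.92
tcp_pos: [0.5024, 0.305, 0.3291]
orientation: [3.137, -0.084, -0.003]
contact_force: [0.0, 0.2, -0.2]
grip_width: 0.0853
t 1.92 tcp [0.5024 0.305  0.3291] jaw ang -3.08 tilt 0.22 w 0.0853 F [ 0.   0.2 -0.2] M [ 0.01 -0.04 -0.02]
j [-0.94  0.26  0.35  1.66 -0.09  1.24 -0.62]
tool shift cm [-0.37 -2.49 -0.1 ] rows>= 1.0
turn -8.1 or -8.1
```

View pics/w1.png

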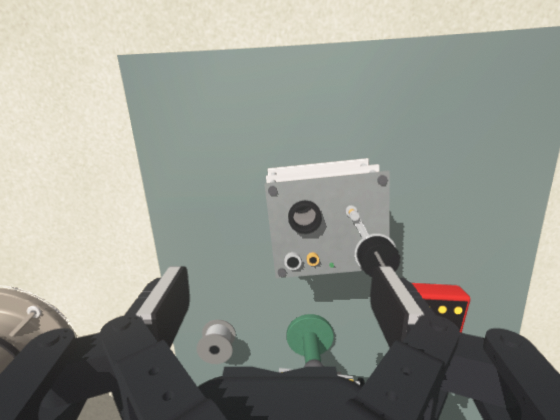

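```bash
python3 - <<'E'
import cv2
a=cv2.imread("pics/w1.png");cv2.imwrite("pics/w1c.png",cv2.resize(a[150:290,255:415],None,fx=4,fy=4,interpolation=3)) 
E
```

```text
(no output)
```

View pics/w1c.png

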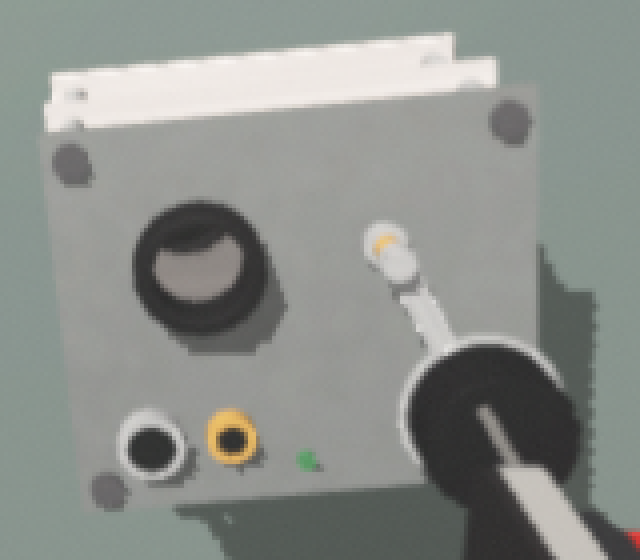

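```bash
cat > fit.py <<'E'
from h import *
def circ(c,r,n=48):
    a=np.linspace(0,2*np.pi,n);return np.c_[c[0]+r*np.cos(a),c[1]+r*np.sin(a),np.full(n,c[2])]
def draw(c,items,off,s,size,name):
    x0,y0=off;w,h=size
    im=cv2.resize(c["img"][y0:y0+h,x0:x0+w],None,fx=s,fy=s,interpolation=cv2.INTER_CUBIC)
    for P,col in items:
        q=(proj(c,P)-[x0,y0]+.5)*s-.5
        cv2.polylines(im,[np.round(q).astype(int)],False,col,1)
    cv2.imwrite(name,im)
def logger(neck,yaw):
    # neck xy, logger yaw(rad) -> fn local->world
    cx=np.array(neck)-np.array([-.03*np.cos(yaw)-.02*np.sin(yaw),-.03*np.sin(yaw)+.02*np.cos(yaw)])
    def f(L):
        L=np.atleast_2d(L);return np.c_[cx[0]+L[:,0]*np.cos(yaw)-L[:,1]*np.sin(yaw),cx[1]+L[:,0]*np.sin(yaw)+L[:,1]*np.cos(yaw),L[:,2]]
    return f
def model(neck,yaw,capang=None):
    f=logger(neck,yaw);n=list(f([[-.03,.02,0]])[0][:2]);s=list(f([[.028,.02,0]])[0][:2])
    it=[(circ(n+[.115],.0195),(0,0,255)),(circ(n+[.115],.0145),(0,0,255)),(circ(s+[.124],.005),(0,255,255)),
    (f(np.array([[-.075,-.065,.102],[.075,-.065,.102],[.075,.065,.102],[-.075,.065,.102],[-.075,-.065,.102]])),(255,0,0))]
    for q in [(-.05,-.04),(-.024,-.04)]:
        it.append((circ(list(f([[*q,0]])[0][:2])+[.109],.006),(0,255,0)))
    if capang is not None:
        th=yaw+np.pi+capang;c=[s[0]+.058*np.cos(th),s[1]+.058*np.sin(th)]
        it.append((circ(c+[.1415],.0225),(255,0,255)));print("cap",c)
    print("stud",s);return it
E
python3 - <<'E'
from fit import *
o,c=wrist()
print(onz(c,un((200,267),4,(255,150)),.115),onz(c,un((398,262),4,(255,150)),.124),onz(c,un((385,240),4,(255,150)),.11))
for p in [(45,128),(540,85),(540,482),(82,512)]: print(onz(c,un(p,4,(255,150)),.102))
yaw=np.radians(5);n=onz(c,un((200,267),4,(255,150)),.115)[:2]
draw(c,model(n,yaw,2.0),(255,150),5,(160,120),"pics/f1.png")
T=cam("top");draw(T,model((.5288,.2512),yaw,2.0),(135,148),6,(100,100),"pics/f1t.png")
E
```

```text
[0.52910576 0.25668578 0.115     ] [0.58647415 0.25838418 0.124     ] [0.58564056 0.26059158 0.11      ]
[0.48456409 0.29898124 0.102     ]
[0.63240818 0.30403101 0.102     ]
[0.63946696 0.1709442  0.102     ]
[0.48804879 0.16745885 0.102     ]
cap [np.float64(0.6155262464996573), np.float64(0.21130589085586632)]
stud [np.float64(0.5868850481407096), np.float64(0.261740816815596)]
cap [np.float64(0.6152204908482689), np.float64(0.20582010711963444)]
stud [np.float64(0.5865792924893213), np.float64(0.25625503307936415)]
```

View pics/f1.png

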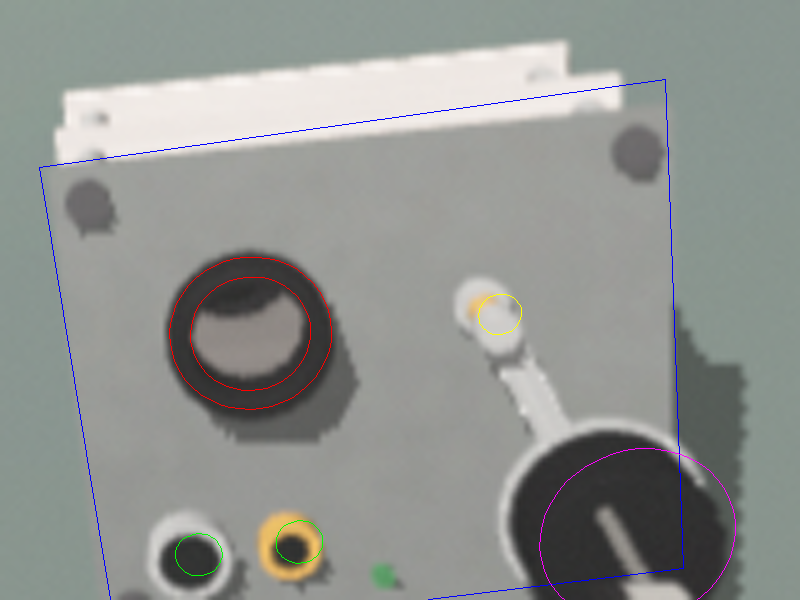

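View pics/f1t.png

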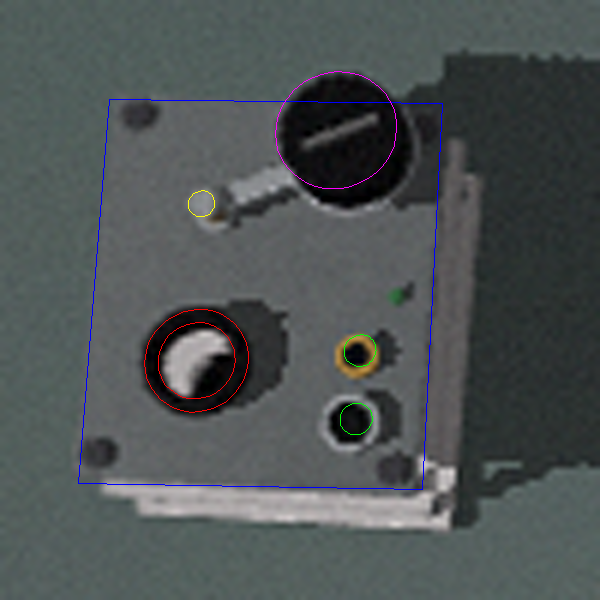

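```bash
python3 go.py .5635 -.239 .28 0; python3 -m pendant '.4 4 0 0;.4 4 0 0;.4 4 0 0;.4 4 0 0;.4 4 0 0;.4 4 0 0;.4 4 0 0;.4 4 0 0';  python3 go.py .5635 -.239 .28 0
```

```text
t 2.07 tcp [0.5024 0.305  0.3291] jaw ang -3.1 tilt 0.21 w 0.085 F [0.  0.5 0.6] M [ 0.02 -0.08 -0.01]
j [-0.93  0.26  0.35  1.66 -0.09  1.24 -0.62]
tool shift cm [ 9.05 53.98  5.07] rows>= 14.0
turn -3.1 or -3.1
clock: 2.73
tcp_pos: [0.5206, -0.0149, 0.3288]
orientation: [-3.14, 0.024, 0.001]
contact_force: [0.9, 1.4, 0.1]
grip_width: 0.0856
t 2.73 tcp [ 0.5206 -0.0149  0.3288] jaw ang -0.88 tilt 0.11 w 0.0856 F [0.9 1.4 0.1] M [ 0.01 -0.04  0.04]
j [-0.57  0.14  0.54  1.82 -0.08  1.2  -0.02]
tool shift cm [ 4.64 22.35  4.84] rows>= 6.0
turn -0.9 or -0.9
```

```bash
python3 -m pendant '1.2 3.2 0 0;1.2 3.2 0 0;1.2 3.2 0 0;1 3.2 0 0;0 3.2 0 0;0 1.5 1 0;0 0 2 0;0 0 0 0'; python3 go.py .5635 -.239 .28 0; python3 - <<'E'
from fit import *
o,c=wrist("pics/w2.png")
T=cam("top");S=cam("side")
cv2.imwrite("pics/t2.png",T["img"])
E
```

```text
clock: 3.4
tcp_pos: [0.5636, -0.2131, 0.3003]
orientation: [3.139, -0.022, 0.008]
contact_force: [-0.2, 1.1, -0.0]
grip_width: 0.0855
t 3.4 tcp [ 0.5636 -0.2131  0.3003] jaw ang -0.81 tilt 0.34 w 0.0855 F [-0.2  1.1 -0. ] M [ 0.08  0.04 -0.05]
j [-0.23  0.34  0.64  1.69 -0.22  1.18  0.45]
tool shift cm [0.01 2.58 2.03] rows>= 1.0
turn -0.8 or -0.8
```

View pics/w2.png

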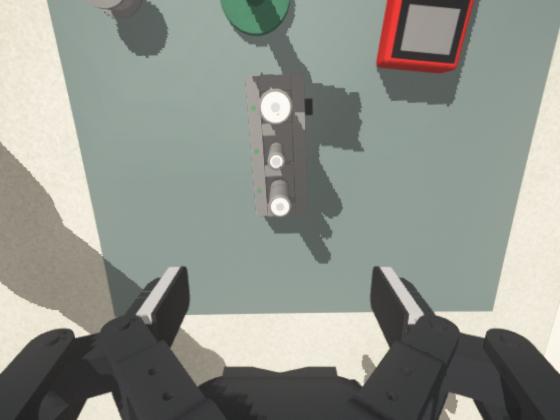

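```bash
python3 - <<'E'
from fit import *
o,c=wrist()
print(onz(c,(280.5,206),.112),onz(c,(276,160),.124),onz(c,(275.5,106.5),.134))
draw(c,[(circ((.5635,-.239,.110),.013),(0,0,255))],(240,170),7,(80,60),"pics/w2c.png")
E
```

```text
[ 0.5680294 -0.2386132  0.112    ] [ 0.56386945 -0.18502579  0.124     ] [ 0.56425878 -0.1327853   0.134     ]
```

View pics/w2c.png

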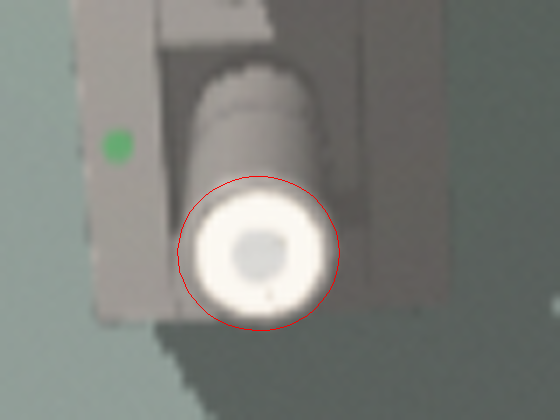

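```bash
python3 -m pendant '0 1.4 2 0;0 1.2 3 0;0 0 4 0;0 0 4 0;0 0 2.5 0;0 0 0 0' 60 60; python3 go.py .5635 -.239 .086 0; python3 - <<'E'
from fit import *
o,c=wrist("pics/w3.png")
E
```

```text
clock: 4.1
tcp_pos: [0.5787, -0.2323, 0.1543]
orientation: [3.139, 0.009, 0.05]
contact_force: [0.9, 0.6, -0.3]
grip_width: 0.0655
t 4.1 tcp [ 0.5787 -0.2323  0.1543] jaw ang 0.32 tilt 1.83 w 0.0655 F [ 0.9  0.6 -0.3] M [ 0.    0.03 -0.  ]
j [-0.13  0.51  0.56  1.81 -0.35  0.89  0.6 ]
tool shift cm [-1.74  0.64  6.78] rows>= 2.0
turn 0.3 or 0.3
```

View pics/w3.png

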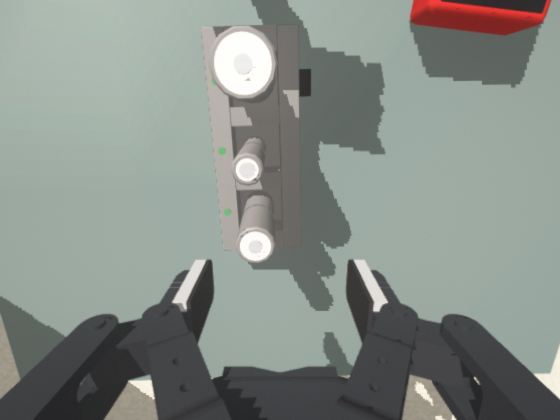

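```bash
python3 -m pendant '0 0 0 0;0 0 0 0'; python3 go.py .5635 -.239 .146 0;python3 -m pendant '-.8 0 -.3 0;-.8 0 -.3 0;0 0.3 0 0;0 0.3 0 0;0 0 0 0';python3 go.py .5635 -.239 .146 0;
```

```text
clock: 4.32
tcp_pos: [0.582, -0.2322, 0.1603]
orientation: [3.138, 0.013, 0.06]
contact_force: [0.3, -0.1, 0.4]
grip_width: 0.0651
t 4.32 tcp [ 0.582  -0.2322  0.1603] jaw ang 0.47 tilt 2.2 w 0.0651 F [ 0.3 -0.1  0.4] M [-0.03  0.04 -0.03]
j [-0.13  0.5   0.56  1.8  -0.35  0.9   0.6 ]
tool shift cm [-1.91  0.66  1.36] rows>= 1.0
turn 0.5 or 0.5
clock: 4.73
tcp_pos: [0.5679, -0.2398, 0.1744]
orientation: [3.135, 0.015, 0.079]
contact_force: [-1.0, -0.7, 0.2]
grip_width: 0.0652
t 4.73 tcp [ 0.5679 -0.2398  0.1744] jaw ang 0.55 tilt 2.92 w 0.0652 F [-1.  -0.7  0.2] M [ 0.01  0.07 -0.02]
j [-0.13  0.46  0.58  1.83 -0.34  0.9   0.61]
tool shift cm [-0.58 -0.1   2.81] rows>= 1.0
turn 0.6 or 0.6
```

```bash
for i in 1 2; do python3 -m pendant '0 0 0 0;0 0 0 0;0 0 0 0'; python3 go.py |head -1; done; python3 -m pendant '0 0 -1 0;0 0 -1 0;0 0 0 0'; python3 go.py |head -1; python3 -m pendant '0 0 1 0;0 0 1 0;0 0 0 0'; python3 go.py |head -1; python3 -m pendant '0 1 0 0;0 1 0 0;0 0 0 0'; python3 go.py |head -1;python3 -m pendant '0 -1 0 0;0 -1 0 0;0 0 0 0'; python3 go.py |head -1;python3 -m pendant '1 0 0 0;1 0 0 0;0 0 0 0'; python3 go.py |head -1;python3 -m pendant '-1 0 0 0;-1 0 0 0;0 0 0 0'; python3 go.py
```

```text
clock: 4.98
tcp_pos: [0.5682, -0.2406, 0.1752]
orientation: [3.135, 0.013, 0.082]
contact_force: [0.2, -0.5, -0.3]
grip_width: 0.0652
t 4.98 tcp [ 0.5682 -0.2406  0.1752] jaw ang 0.49 tilt 3.01 w 0.0652 F [ 0.2 -0.5 -0.3] M [0.05 0.08 0.01]
clock: 5.23
tcp_pos: [0.5682, -0.2404, 0.1746]
orientation: [3.135, 0.014, 0.08]
contact_force: [-0.3, -0.5, 0.2]
grip_width: 0.0656
t 5.23 tcp [ 0.5682 -0.2404  0.1746] jaw ang 0.51 tilt 2.95 w 0.0656 F [-0.3 -0.5  0.2] M [ 0.01 -0.01  0.03]
clock: 5.48
tcp_pos: [0.5668, -0.2401, 0.1957]
orientation: [3.135, 0.014, 0.077]
contact_force: [1.0, -0.4, -0.4]
grip_width: 0.0653
t 5.48 tcp [ 0.5668 -0.2401  0.1957] jaw ang 0.52 tilt 2.84 w 0.0653 F [ 1.  -0.4 -0.4] M [-0.    0.04  0.01]
clock: 5.73
tcp_pos: [0.5689, -0.2402, 0.1758]
orientation: [3.135, 0.015, 0.083]
contact_force: [-0.1, -0.3, -0.4]
grip_width: 0.0651
t 5.73 tcp [ 0.5689 -0.2402  0.1758] jaw ang 0.55 tilt 3.06 w 0.0651 F [-0.1 -0.3 -0.4] M [ 0.04  0.04 -0.03]
clock: 5.98
tcp_pos: [0.5682, -0.2613, 0.1739]
orientation: [3.135, 0.017, 0.078]
contact_force: [-0.1, -0.0, 0.0]
grip_width: 
[... 183 characters left out ...]
 0.01, 0.077]
contact_force: [0.4, 0.7, -1.3]
grip_width: 0.066
t 6.23 tcp [ 0.5674 -0.242   0.1735] jaw ang 0.37 tilt 2.83 w 0.066 F [ 0.4  0.7 -1.3] M [0.03 0.11 0.02]
clock: 6.48
tcp_pos: [0.5898, -0.2392, 0.1751]
orientation: [3.136, 0.015, 0.079]
contact_force: [0.8, -0.0, 0.3]
grip_width: 0.065
t 6.48 tcp [ 0.5898 -0.2392  0.1751] jaw ang 0.54 tilt 2.9 w 0.065 F [ 0.8 -0.   0.3] M [-0.    0.    0.04]
clock: 6.73
tcp_pos: [0.5694, -0.2392, 0.1737]
orientation: [3.135, 0.018, 0.078]
contact_force: [-0.6, -0.4, -0.4]
grip_width: 0.0655
t 6.73 tcp [ 0.5694 -0.2392  0.1737] jaw ang 0.66 tilt 2.88 w 0.0655 F [-0.6 -0.4 -0.4] M [-0.02  0.09  0.  ]
j [-0.13  0.47  0.57  1.82 -0.34  0.9   0.61]
```

```bash
cat > tv.py <<'E'
from h import *
o=r.get_obs();R=Ro.from_rotvec(o["orientation"]).as_matrix();
print(round(o["clock"],2),"tcp",o["tcp_pos"].round(4),"tiltvec deg (toolz xy)",np.degrees(R[:2,2]).round(2),"jaw",np.degrees(np.arctan2(R[1,0],R[0,0])).round(2))
E
python3 tv.py; python3 -m pendant '0 0 -4 0;0 0 -4 0;0 0 -4 0'>/dev/null; python3 tv.py;python3 -m pendant '0 0 0 0;0 0 0 0'>/dev/null; python3 tv.py
```

```text
6.73 tcp [ 0.5694 -0.2392  0.1737] tiltvec deg (toolz xy) [ 2.87 -0.3 ] jaw 0.66
6.98 tcp [ 0.5555 -0.2365  0.2868] tiltvec deg (toolz xy) [ 1.69 -0.  ] jaw 0.51
7.15 tcp [ 0.5574 -0.2395  0.296 ] tiltvec deg (toolz xy) [ 2.47 -0.16] jaw 0.38
```

```bash
python3 -m pendant '4 0 0 0;4 0 0 0;0 0 0 0;0 0 0 0'>/dev/null; python3 tv.py;python3 -m pendant '-1 0 0 0;-1 0 0 0;-1 0 0 0;-1 0 0 0;-1 0 0 0;-1 0 0 0;-1 0 0 0;-1 0 0 0'>/dev/null; python3 tv.py;python3 -m pendant '0 0 0 0;0 0 0 0'>/dev/null; python3 tv.py
```

```text
7.48 tcp [ 0.635  -0.2408  0.2973] tiltvec deg (toolz xy) [2.33 0.04] jaw 0.04
8.15 tcp [ 0.538  -0.242   0.2892] tiltvec deg (toolz xy) [1.86 0.3 ] jaw -0.33
8.32 tcp [ 0.5323 -0.2429  0.2892] tiltvec deg (toolz xy) [1.82 0.45] jaw -0.57
```

```bash
python3 -m pendant '4 0 0 0;4 0 0 0;0 0 0 0;0 0 0 0'>/dev/null; python3 tv.py;python3 -m pendant '-1 0 0 0;-1 0 0 0;-1 0 0 0;-1 0 0 0;-1 0 0 0;-1 0 0 0;0 0 0 0;0 0 0 0'>/dev/null; python3 tv.py;python3 -m pendant '0 0 -4 0;0 0 -4 0;0 0 0 0;0 0 0 0'>/dev/null; python3 tv.py;python3 -m pendant '0 0 1 0;0 0 1 0;0 0 1 0;0 0 1 0;0 0 1 0;0 0 1 0;0 0 0 0;0 0 0 0'>/dev/null; python3 tv.py
```

```text
8.65 tcp [ 0.6087 -0.244   0.2893] tiltvec deg (toolz xy) [1.56 0.76] jaw -0.87
9.32 tcp [ 0.5342 -0.2441  0.2872] tiltvec deg (toolz xy) [1.47 0.98] jaw -1.17
9.65 tcp [ 0.529  -0.2452  0.3695] tiltvec deg (toolz xy) [1.35 1.12] jaw -1.25
10.32 tcp [ 0.5279 -0.2424  0.2972] tiltvec deg (toolz xy) [0.89 1.25] jaw -1.25
```

```bash
python3 -m pendant '0 -4 0 0;0 -4 0 0;0 0 0 0;0 0 0 0'>/dev/null; python3 tv.py;python3 -m pendant '0 1 0 0;0 1 0 0;0 1 0 0;0 1 0 0;0 1 0 0;0 1 0 0;0 0 0 0;0 0 0 0'>/dev/null; python3 tv.py;python3 -m pendant '0 0 1 0;0 0 1 0;0 0 1 0;0 0 1 0;0 0 0 0;0 0 0 0'>/dev/null; python3 tv.py
```

```text
10.65 tcp [ 0.5294 -0.1622  0.2986] tiltvec deg (toolz xy) [0.87 1.11] jaw -1.55
11.32 tcp [ 0.5266 -0.2366  0.2987] tiltvec deg (toolz xy) [1.01 0.87] jaw -2.09
11.82 tcp [ 0.5268 -0.2341  0.2528] tiltvec deg (toolz xy) [0.86 0.97] jaw -1.99
```

```bash
python3 -m pendant '3.7 0 0 0;0 0 0 0;0 0 0 0'>/dev/null; python3 tv.py;python3 -m pendant '0 0 1.2 0;0 0 1.2 0;0 0 1.2 0;0 0 1.2 0;0 0 1.2 0;0 0 1.2 0;0 0 1.2 0;0 0 0 0'>/dev/null; python3 tv.py; python3 go.py .5635 -.239 .086 0
```

```text
12.07 tcp [ 0.5622 -0.2339  0.2504] tiltvec deg (toolz xy) [0.47 1.11] jaw -2.0
12.73 tcp [ 0.5612 -0.2304  0.1573] tiltvec deg (toolz xy) [0.48 1.19] jaw -1.93
t 12.73 tcp [ 0.5612 -0.2304  0.1573] jaw ang -1.93 tilt 1.28 w 0.0651 F [ 0.5  0.1 -0.8] M [0.02 0.05 0.  ]
j [-0.13  0.5   0.59  1.82 -0.37  0.92  0.59]
tool shift cm [0.21 1.   7.12] rows>= 2.0
turn -1.9 or -1.9
```

```bash
python3 -m pendant '0.2 .7 0 0;0 .2 .8 0;0 0 1.2 0;0 0 1.2 0;0 0 1.2 0;0 0 1 0;0 0 0 0'>/dev/null; python3 tv.py;python3 go.py .5635 -.239 .086 0; python3 - <<'E'
from fit import *
o,c=wrist("pics/w4.png")
E
```

```text
13.32 tcp [ 0.5638 -0.24    0.0979] tiltvec deg (toolz xy) [0.56 1.15] jaw -1.98
t 13.32 tcp [ 0.5638 -0.24    0.0979] jaw ang -1.98 tilt 1.28 w 0.0653 F [-0.   0.3 -0.2] M [-0.02  0.05 -0.04]
j [-0.08  0.58  0.54  1.85 -0.43  0.82  0.65]
tool shift cm [-0.04 -0.08  1.19] rows>= 1.0
turn -2.0 or -2.0
```

View pics/w4.png

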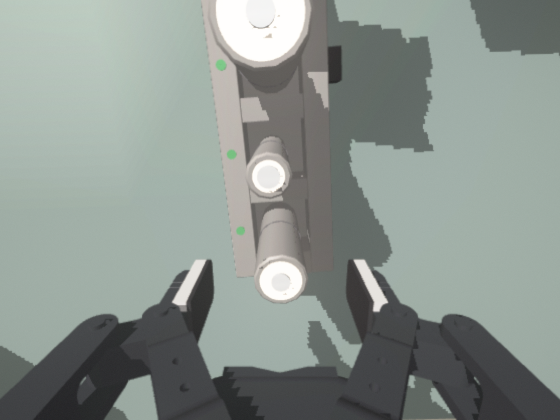

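```bash
python3 - <<'E'
from fit import *
o,c=wrist()
print(onz(c,(281,280),.112), o["tcp_pos"]); print(proj(c,[o["tcp_pos"]]))
E
```

```text
[ 0.56409791 -0.23820887  0.112     ] [ 0.56400485 -0.24028014  0.09864395]
[[280.59252909 270.35505046]]
```

```bash
python3 -m pendant '0 -.1 .7 0;0 0 .6 0;0 0 0 0'>/dev/null; python3 tv.py; python3 -m pendant '0 0 0 0;0 0 0 0;0 0 0 0;0 0 0 0;0 0 0 0' 255 60; python3 tv.py; python3 go.py
```

```text
13.67 tcp [ 0.566  -0.2396  0.087 ] tiltvec deg (toolz xy) [0.83 1.06] jaw -1.98
clock: 14.08
tcp_pos: [0.5662, -0.2398, 0.0877]
orientation: [-3.122, 0.054, -0.023]
contact_force: [0.6, 0.1, -1.7]
grip_width: 0.0242
14.08 tcp [ 0.5662 -0.2398  0.0877] tiltvec deg (toolz xy) [0.87 1.05] jaw -1.97
t 14.08 tcp [ 0.5662 -0.2398  0.0877] jaw ang -1.97 tilt 1.37 w 0.0242 F [ 0.6  0.1 -1.7] M [-0.08  0.07  0.04]
j [-0.07  0.6   0.53  1.85 -0.44  0.8   0.66]
```

```bash
python3 -m pendant '0 0 -1 0;0 0 -1 0;0 0 -1 0;0 0 -1 0;0 0 -1 0;0 0 -1.5 0;0 0 -2 0;0 0 -2 0'; python3 tv.py; python3 -m pendant '0 0 -3 0;0 0 -3 0;0 0 -3 0;0 0 -2 0;0 0 0 0;0 0 0 0';python3 tv.py; python3 go.py .529 .251 .3 0; python3 - <<'E'
from fit import *
o,c=wrist("pics/w5.png"); S=cam("side"); cv2.imwrite("pics/s5.png",S["img"])
E
```

```text
clock: 14.75
tcp_pos: [0.5625, -0.241, 0.1992]
orientation: [-3.121, 0.054, -0.016]
contact_force: [1.1, -0.3, -1.3]
grip_width: 0.0238
14.75 tcp [ 0.5625 -0.241   0.1992] tiltvec deg (toolz xy) [0.61 1.13] jaw -2.0
clock: 15.25
tcp_pos: [0.5611, -0.2453, 0.3253]
orientation: [-3.123, 0.058, -0.034]
contact_force: [-0.4, 0.7, -1.8]
grip_width: 0.024
15.25 tcp [ 0.5611 -0.2453  0.3253] tiltvec deg (toolz xy) [1.26 0.98] jaw -2.14
t 15.25 tcp [ 0.5611 -0.2453  0.3253] jaw ang -2.14 tilt 1.6 w 0.024 F [-0.4  0.7 -1.8] M [-0.06  0.07 -0.02]
j [-0.19  0.34  0.67  1.64 -0.25  1.23  0.5 ]
tool shift cm [ -5.11 -49.42   3.3 ] rows>= 12.0
turn -2.1 or -2.1
```

View pics/w5.png

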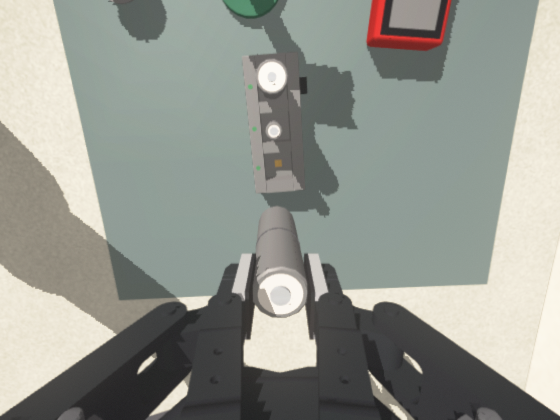

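View pics/s5.png

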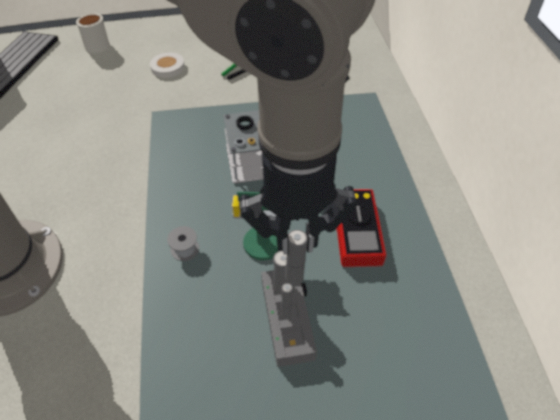

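```bash
python3 -m pendant '-.2 -1.5 0 0;-.2 -2.5 0 0;-.2 -2.5 0 0;-.2 -2.5 0 0;-.2 -2.5 0 0;-.2 -2.5 0 0;-.2 -2.5 0 0;-.2 -2.5 0 0'>/dev/null; python3 tv.py;python3 -m pendant '-.2 -2.5 0 0;-.2 -2.5 0 0;-.2 -2.5 0 0;-.2 -2.5 0 0;-.2 -2.5 0 0;-.2 -2.5 0 0;-.2 -2 0 0;-.2 -1 0 0'; python3 tv.py; python3 go.py .529 .251 .24 0
```

```text
16.02 tcp [ 0.5436 -0.053   0.3132] tiltvec deg (toolz xy) [-0.18  0.76] jaw -2.93
clock: 16.68
tcp_pos: [0.5263, 0.1406, 0.3009]
orientation: [-3.134, 0.071, 0.044]
contact_force: [-0.5, 1.0, -1.0]
grip_width: 0.0242
16.68 tcp [0.5263 0.1406 0.3009] tiltvec deg (toolz xy) [-1.62  0.38] jaw -2.59
t 16.68 tcp [0.5263 0.1406 0.3009] jaw ang -2.59 tilt 1.66 w 0.0242 F [-0.5  1.  -1. ] M [ 0.04 -0.11 -0.02]
j [-0.78  0.22  0.49  1.79 -0.13  1.18 -0.29]
tool shift cm [ -0.06 -11.01   6.16] rows>= 4.0
turn -2.6 or -2.6
```

```bash
python3 -m pendant '0 -1.2 0 0;0 -1.5 0 0;0 -1.5 0 0;0 -1.5 0 0;0 -1.5 0 0;0 -1.5 0 0;0 -1.5 0 0;0 -.8 0 0'>/dev/null; python3 tv.py;python3 -m pendant '0 0 -.5 0;0 0 -.5 0;0 0 0 0' >/dev/null; python3 tv.py; python3 -m pendant '3 0 0 0;0 0 0 0;0 0 0 0' >/dev/null; python3 tv.py; python3 -m pendant '-3 0 0 0;0 0 0 0;0 0 0 0' >/dev/null; python3 tv.py;
```

```text
17.35 tcp [0.5304 0.2584 0.2975] tiltvec deg (toolz xy) [-1.93  0.17] jaw -2.76
17.6 tcp [0.5306 0.2613 0.3079] tiltvec deg (toolz xy) [-1.96  0.12] jaw -2.56
17.85 tcp [0.5614 0.2576 0.308 ] tiltvec deg (toolz xy) [-1.94  0.13] jaw -2.68
18.1 tcp [0.5312 0.2553 0.3087] tiltvec deg (toolz xy) [-1.95  0.02] jaw -3.03
```

```bash
python3 -m pendant '0 0 -1.2 0;0 0 -1.2 0;0 0 -1.2 0;0 0 -1.2 0;0 0 -1.2 0;0 0 0 0' >/dev/null; python3 tv.py; python3 -m pendant '0 0 4 0;0 0 4 0;0 0 0 0;0 0 0 0' >/dev/null; python3 tv.py;  python3 -m pendant '0 0 -4 0;0 0 -4 0;0 0 0 0;0 0 0 0' >/dev/null; python3 tv.py; python3 -m pendant '0 -4 0 0;0 -4 0 0;0 0 0 0;0 0 0 0' >/dev/null; python3 tv.py; python3 -m pendant '0 4 0 0;0 4 0 0;0 0 0 0;0 0 0 0' >/dev/null; python3 tv.py; 
```

```text
18.6 tcp [0.5339 0.2525 0.3767] tiltvec deg (toolz xy) [-1.83  0.12] jaw -3.23
18.93 tcp [0.535  0.2526 0.3006] tiltvec deg (toolz xy) [-1.3   0.45] jaw -3.35
19.27 tcp [0.5364 0.2506 0.3876] tiltvec deg (toolz xy) [-1.41  0.32] jaw -3.44
19.6 tcp [0.5446 0.3307 0.3955] tiltvec deg (toolz xy) [-0.92  0.64] jaw -3.79
19.93 tcp [0.5384 0.25   0.3946] tiltvec deg (toolz xy) [-0.95  0.62] jaw -3.47
```

```bash
python3 -m pendant '0 0 4 0;0 0 4 0;0 0 0 0;0 0 0 0' >/dev/null; python3 tv.py;  python3 -m pendant '0 -4 0 0;0 -4 0 0;0 0 0 0;0 0 0 0' >/dev/null; python3 tv.py; python3 -m pendant '0 4 0 0;0 4 0 0;0 0 0 0;0 0 0 0' >/dev/null; python3 tv.py; 
```

```text
20.27 tcp [0.5395 0.2487 0.3175] tiltvec deg (toolz xy) [-0.58  0.86] jaw -3.75
20.6 tcp [0.5476 0.3307 0.3264] tiltvec deg (toolz xy) [-0.32  1.02] jaw -3.98
20.93 tcp [0.5436 0.2528 0.3315] tiltvec deg (toolz xy) [0.05 1.29] jaw -3.54
```

```bash
python3 go.py .5287 .2508 .215 0;  python3 -m pendant '-1 0 1.2 0;-.5 0 1.2 0;0 0 1.2 0;0 0 1.2 0;0 0 1.2 0;0 0 1.2 0;0 0 1.2 0;0 0 0 0' >/dev/null; python3 tv.py;python3 go.py .5287 .2508 .215 0; 
```

```text
t 20.93 tcp [0.5436 0.2528 0.3315] jaw ang -3.54 tilt 1.3 w 0.0237 F [-0.3  0.6 -1.4] M [ 0.09  0.02 -0.02]
j [-0.89  0.28  0.46  1.65 -0.15  1.23 -0.46]
tool shift cm [-1.47  0.55 11.64] rows>= 3.0
turn -3.5 or -3.5
21.6 tcp [0.5341 0.2568 0.2511] tiltvec deg (toolz xy) [0.67 1.69] jaw -3.69
t 21.6 tcp [0.5341 0.2568 0.2511] jaw ang -3.69 tilt 1.82 w 0.024 F [-0.6  0.6 -1. ] M [-0.07  0.09 -0.04]
j [-0.89  0.33  0.43  1.78 -0.18  1.05 -0.45]
tool shift cm [-0.53  0.74  3.59] rows>= 1.0
turn -3.7 or -3.7
```

```bash
python3 -m pendant '-.3 0.4 .6 0;-.3 .4 .6 0;0 0 .6 0;0 0 .6 0;0 0 .6 0;0 0 0 0' >/dev/null; python3 tv.py;python3 go.py .5287 .2508 .215 0; python3 - <<'E'
from fit import *
o,c=wrist("pics/w6.png"); S=cam("side"); T=cam("top")
cv2.imwrite("pics/s6.png",cv2.resize(S["img"][60:200,190:330],None,fx=4,fy=4,interpolation=2))
cv2.imwrite("pics/t6.png",cv2.resize(T["img"][130:250,100:260],None,fx=5,fy=5,interpolation=2))
E
```

```text
22.1 tcp [0.5287 0.25   0.2192] tiltvec deg (toolz xy) [0.77 1.73] jaw -3.67
t 22.1 tcp [0.5287 0.25   0.2192] jaw ang -3.67 tilt 1.89 w 0.024 F [ 0.1 -0.1 -1.3] M [-0.04 -0.02  0.  ]
j [-0.88  0.34  0.43  1.83 -0.19  0.98 -0.43]
tool shift cm [-0.01 -0.06  0.42] rows>= 1.0
turn -3.7 or -3.7
```

View pics/w6.png

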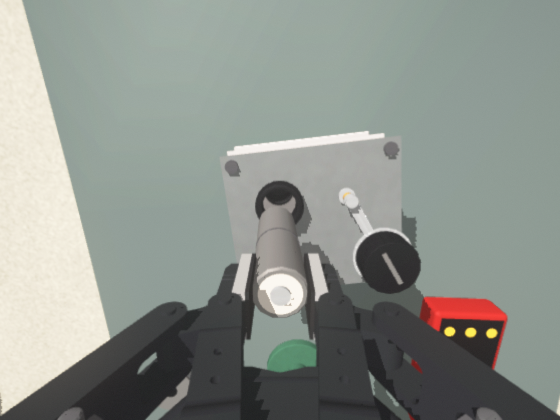

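View pics/s6.png

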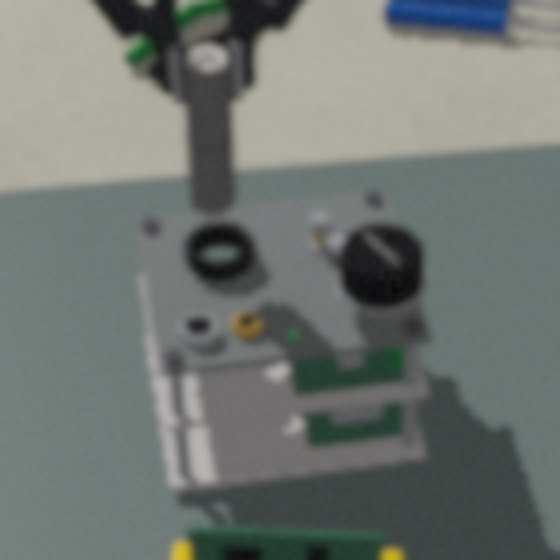

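View pics/t6.png

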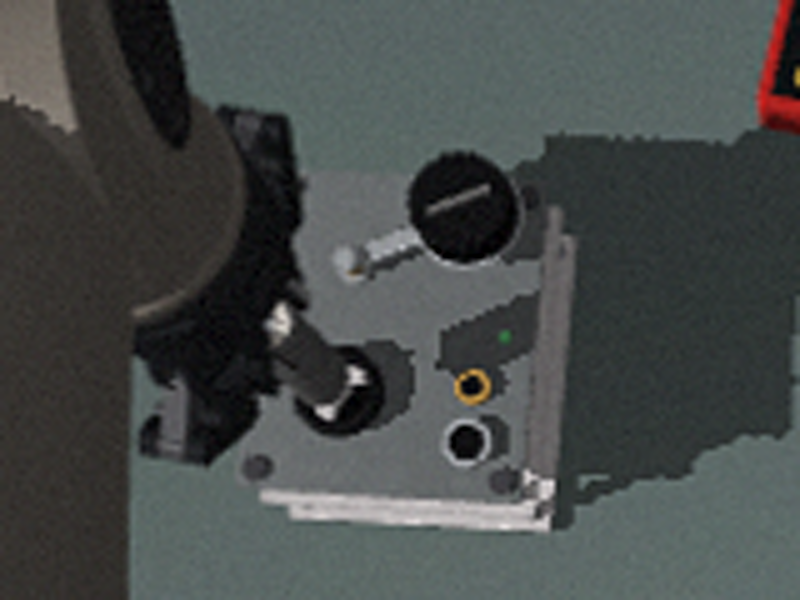

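```bash
cat > ov.py <<'E'
from fit import *
import sys
def ov(c,neck,foot,top,off,s,size,name):
    it=[(circ((*neck,.115),.0195),(0,0,255)),(circ((*neck,.115),.0145),(0,0,255)),
     (circ((*foot[:2],foot[2]+.003),.013),(0,255,255)),(circ(foot,.010),(0,255,255)),(circ(top,.013),(255,255,0)),
     (np.array([foot,top]),(255,0,255))]
    draw(c,it,off,s,size,name)
E
python3 - <<'E'
from ov import *
o,c=wrist(); S=cam("side"); T=cam("top")
foot=(.5295,.251,.1435);top=(.5285,.2505,.2435)
ov(S,(.5283,.2472),foot,top,(205,60),7,(90,80),"pics/s7.png")
ov(T,(.5288,.2512),foot,top,(140,180),9,(60,50),"pics/t7.png")
ov(c,(.529,.2548),foot,top,(235,165),5,(100,120),"pics/w7.png")
E
```

```text
(no output)
```

View pics/s7.png

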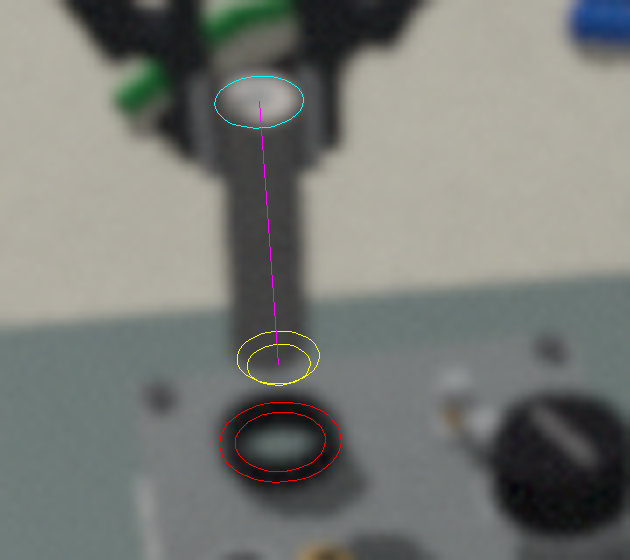

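View pics/t7.png

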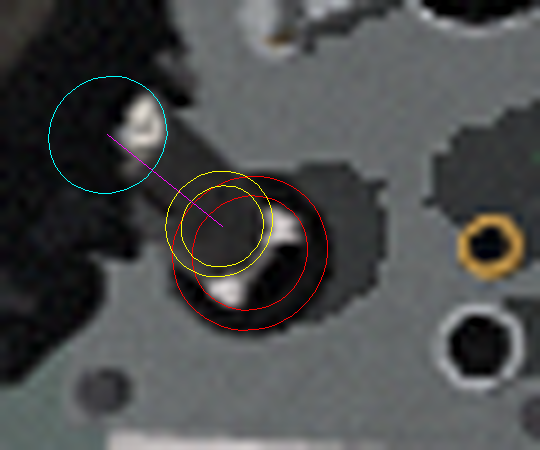

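View pics/w7.png

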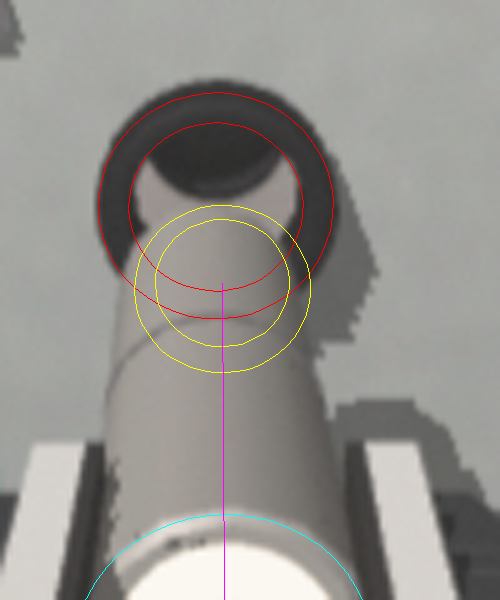

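```bash
python3 - <<'E'
from ov import *
S=cam("side");T=cam("top");o,c=wrist()
g=cv2.cvtColor(S["img"],cv2.COLOR_BGR2GRAY).astype(float)
for y in range(84,114,3):
    row=g[y,225:262]; 
    d=np.diff(row);i=np.argmin(d[:18]);j=18+np.argmax(d[18:])
    def sub(k):
        w=np.abs(d[max(k-2,0):k+3]);return 225.5+(np.arange(max(k-2,0),k+3)*w).sum()/w.sum()
    print(y,sub(i).round(2),sub(j).round(2),((sub(i)+sub(j))/2).round(2),(sub(j)-sub(i)).round(2))
# project verticals
for z in (.1435,.17,.2,.22): print(z,proj(S,[[.5287,.251,z]]).round(2), proj(S,[[.5287+.013,.251,z]])[0,0]-proj(S,[[.5287-.013,.251,z]])[0,0])
E
```

```text
84 233.79 247.95 240.87 14.15
87 236.42 247.58 242.0 11.15
90 236.58 247.77 242.18 11.2
93 236.61 247.88 242.24 11.26
96 236.82 247.89 242.35 11.07
99 237.23 247.96 242.59 10.73
102 237.41 248.29 242.85 10.87
105 237.29 248.48 242.88 11.19
108 237.34 248.61 242.97 11.27
111 238.61 247.41 243.01 8.8
0.1435 [[243.97 111.63]] 11.714722210855967
0.17 [[243.37 102.13]] 11.934471117684211
0.2 [[242.66  90.95]] 12.191896479434575
0.22 [[242.18  83.24]] 12.368794036404637
```

```bash
python3 - <<'E'
from ov import *
T=cam("top");o,c=wrist()
im=T["img"].astype(float);im=np.clip((im/255)**.45*255,0,255).astype(np.uint8)
T["img"]=im
foot=(.527,.251,.1435);top=(.528,.2505,.2435)
draw(T,[(circ((*foot[:2],.1465),.013),(0,255,255)),(circ((.5288,.2512,.115),.0195),(0,0,255))],(145,190),14,(45,40),"pics/t8.png")
c["img"]=np.clip((c["img"]/255.)**.6*255,0,255).astype(np.uint8)
draw(c,[(circ((*foot[:2],.1465),.012),(0,255,255)),(circ((.529,.2535,.115),.0195),(0,0,255)),(circ((.529,.2535,.115),.0145),(0,0,255))],(245,170),8,(70,75),"pics/w8.png")
E
```

```text
(no output)
```

View pics/t8.png

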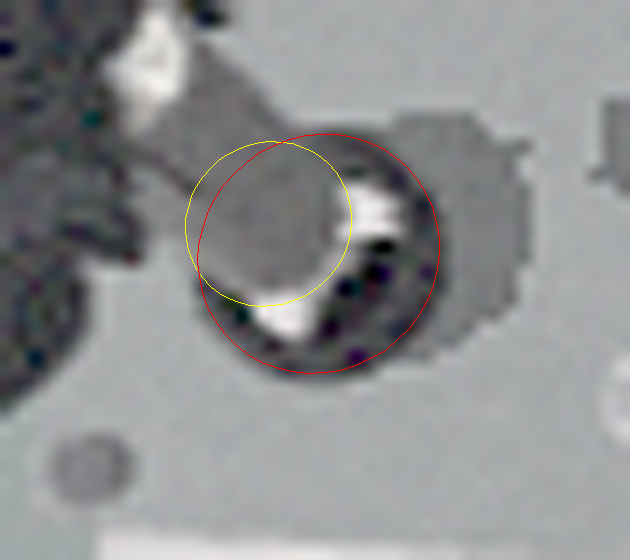

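View pics/w8.png

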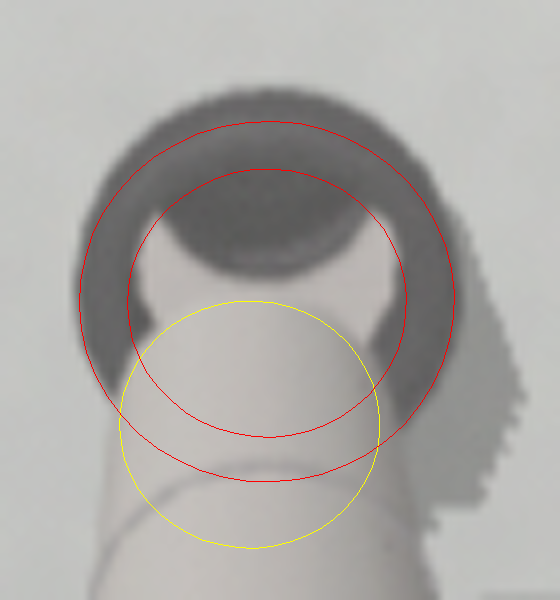

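```bash
python3 - <<'E'
from ov import *
o,c=wrist()
c["img"]=np.clip((c["img"]/255.)**.6*255,0,255).astype(np.uint8)
it=[]
for y,col in ((.251,(0,0,255)),(.255,(0,200,0))):
    it+= [(circ((.529,y,.115),.0195),col),(circ((.529,y,.102),.0195),col)]
draw(c,it,(245,170),8,(70,75),"pics/w9.png")
print(o["tcp_pos"])
E
```

```text
[0.5293111  0.25021896 0.2205747 ]
```

View pics/w9.png

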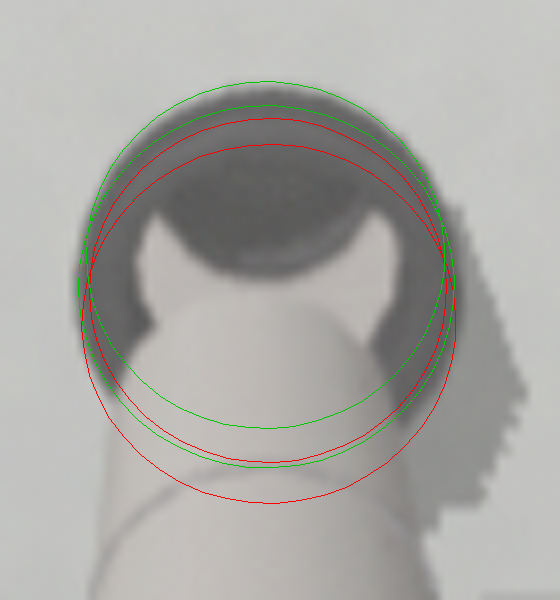

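```bash
python3 -m pendant '.1 -.1 .5 0;0 0 .5 0;0 0 .5 0;0 0 .5 0;0 0 0 0' >/dev/null; python3 tv.py; cat > look.py <<'E'
from ov import *
import sys
n=sys.argv[1]
o=r.get_obs();c=cam("wrist",(o["tcp_pos"],o["orientation"]));S=cam("side");T=cam("top")
for q in (c,S,T): q["img"]=np.clip((q["img"]/255.)**.5*255,0,255).astype(np.uint8)
draw(S,[(circ((.5283,.2472,.115),.0195),(0,0,255))],(215,85),10,(60,55),f"pics/s{n}.png")
draw(T,[(circ((.5283,.2516,.115),.0195),(0,0,255))],(145,190),12,(45,40),f"pics/t{n}.png")
draw(c,[(circ((.529,.2545,.115),.0195),(0,0,255))],(235,160),7,(90,85),f"pics/w{n}.png")
E
python3 look.py 10
```

```text
23.12 tcp [0.5306 0.2521 0.1983] tiltvec deg (toolz xy) [0.85 1.78] jaw -3.67
```

View pics/s10.png

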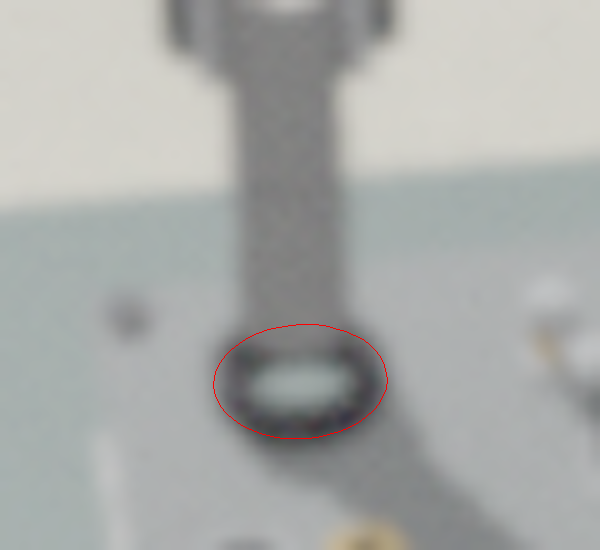

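View pics/t10.png

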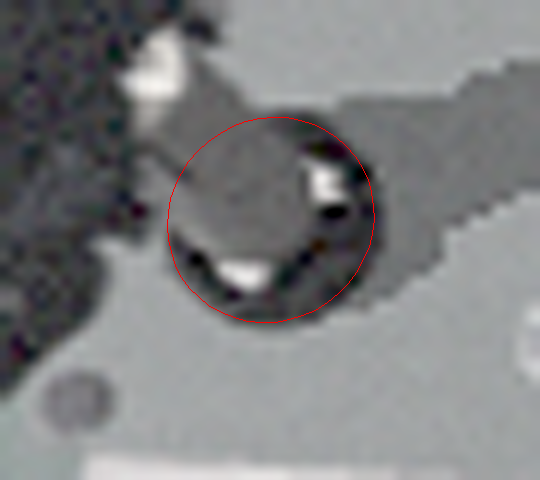

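View pics/w10.png

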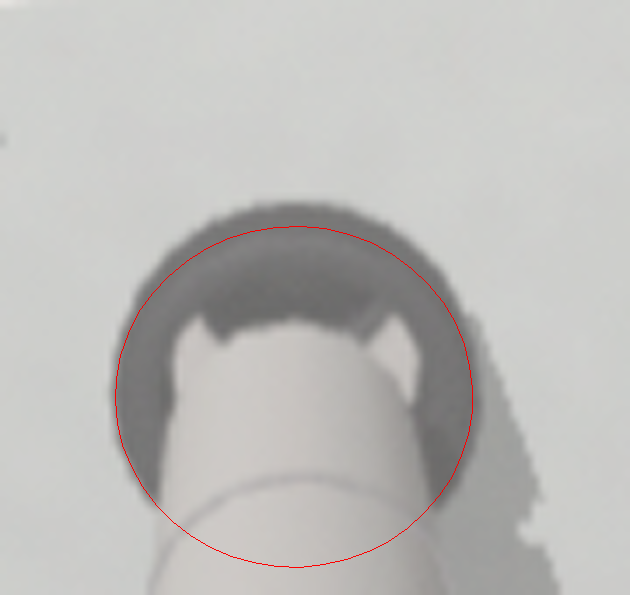

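```bash
cat > tri.py <<'E'
from ov import *
from scipy.optimize import least_squares
def run(c,S,T,ob,r0=.0125):
    neckS=np.array([.5283,.2472]);neckT=np.array([.5283,.2516]);neckW=np.array([.529,.2545])
    def ext(cm,p,rad):
        q=proj(cm,circ(p,rad,180));return q
    def res(v):
        dx,dy,z=v;out=[]
        qT=ext(T,(neckT[0]+dx,neckT[1]+dy,z),r0);qS=ext(S,(neckS[0]+dx,neckS[1]+dy,z),r0);qW=ext(c,(neckW[0]+dx,neckW[1]+dy,z),r0)
        pr=[qT[:,0].max(),qT[:,1].max(),(qS[:,0].max()+qS[:,0].min())/2,qS[:,1].max(),(qW[:,0].max()+qW[:,0].min())/2,qW[:,1].min()]
        return np.array(pr)-ob
    s=least_squares(res,[0,0,.125],x_scale=.001);print("dx dy z(lowest full-dia circle)",s.x.round(4),"res px",s.fun.round(2))
E
python3 - <<'E'
from tri import *
o,c=wrist();S=cam("side");T=cam("top")
ob=np.array([un((309,0),12,(145,190))[0],un((0,259),12,(145,190))[1],un((297,0),10,(215,85))[0],un((0,343),10,(215,85))[1],un((294,0),7,(235,160))[0],un((0,319),7,(235,160))[1]])
run(c,S,T,ob)
run(c,S,T,ob,.013)
E
```

```text
dx dy z(lowest full-dia circle) [0.0009 0.0018 0.1343] res px [-0.5   0.03  0.21  0.24 -0.02  0.1 ]
dx dy z(lowest full-dia circle) [0.0009 0.0016 0.1353] res px [-0.29  0.18  0.2   0.1   0.01  0.06]
```

```bash
python3 -m pendant '-.1 .17 .4 0;0 0 .4 0;0 0 .4 0;0 0 0 0' >/dev/null; python3 tv.py; python3 look.py 11;python3 go.py|head -1
```

```text
23.75 tcp [0.5309 0.2512 0.1877] tiltvec deg (toolz xy) [1.05 1.93] jaw -3.68
t 23.9 tcp [0.5315 0.2514 0.1886] jaw ang -3.68 tilt 2.26 w 0.0241 F [-0.3  0.4 -1.7] M [-0.03  0.    0.01]
```

View pics/s11.png

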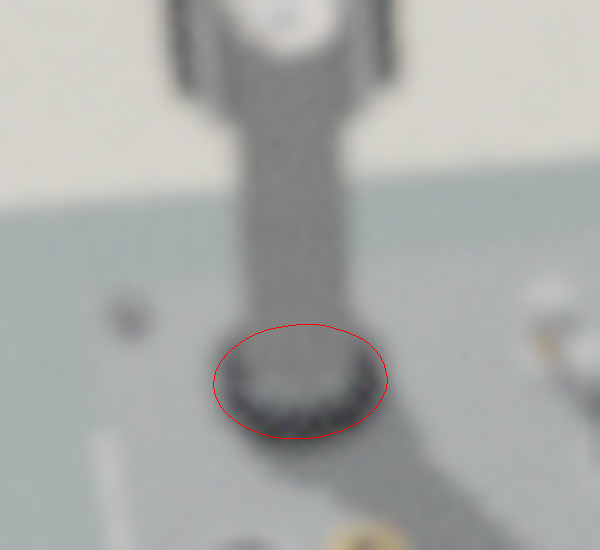

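View pics/t11.png

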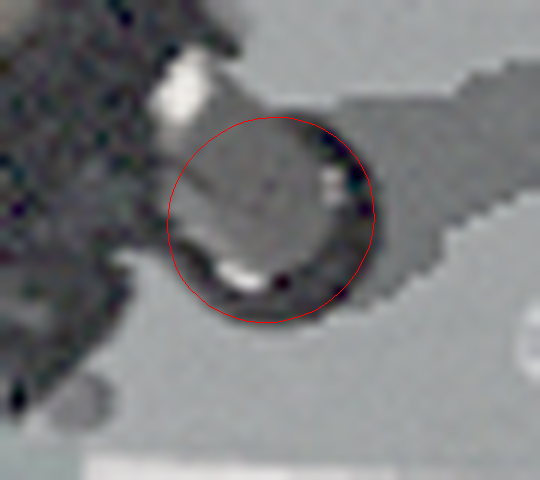

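View pics/w11.png

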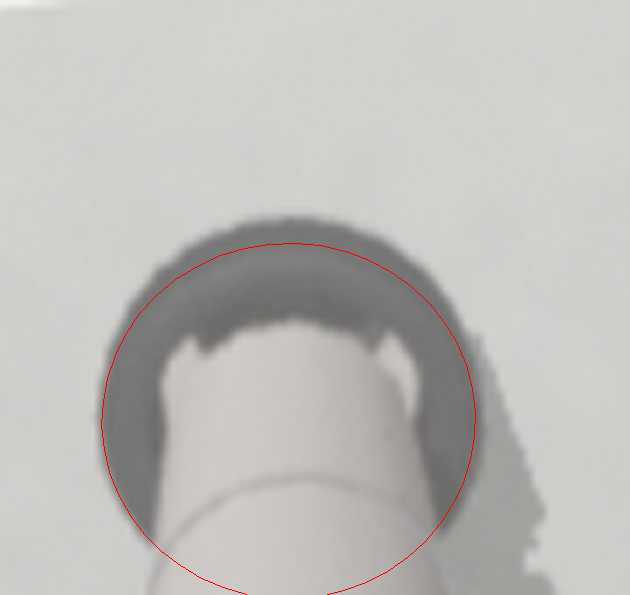

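```bash
python3 - <<'E'
from tri import *
o,c=wrist();S=cam("side");T=cam("top")
ob=np.array([un((328,0),12,(145,190))[0],un((0,269),12,(145,190))[1],un((299,0),10,(215,85))[0],un((0,374),10,(215,85))[1],un((291,0),7,(235,160))[0],un((0,319),7,(235,160))[1]])
run(c,S,T,ob)
E
```

```text
dx dy z(lowest full-dia circle) [0.0009 0.0015 0.1249] res px [-0.93  0.02  0.25  0.48  0.    0.19]
```

```bash
python3 -m pendant '-.12 .13 .3 0;0 0 .3 0;0 0 0 0' >/dev/null; python3 tv.py; python3 look.py 12;python3 go.py|head -1
```

```text
24.3 tcp [0.5306 0.2507 0.1827] tiltvec deg (toolz xy) [1.19 2.02] jaw -3.67
t 24.45 tcp [0.5309 0.2507 0.1832] jaw ang -3.68 tilt 2.37 w 0.0236 F [-0.3 -0.4 -1.1] M [ 0.04  0.02 -0.01]
```

View pics/s12.png

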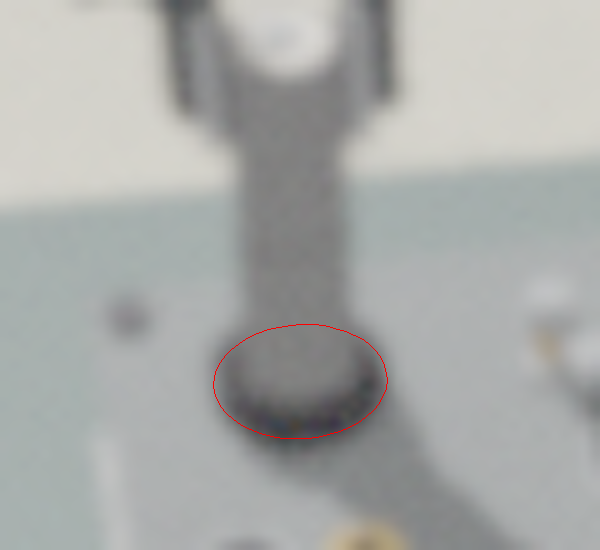

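View pics/t12.png

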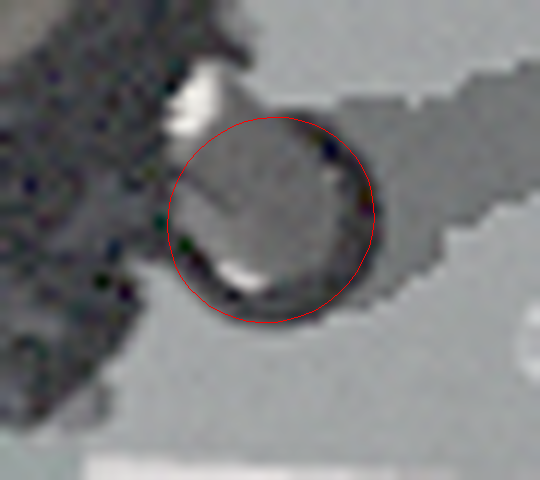

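View pics/w12.png

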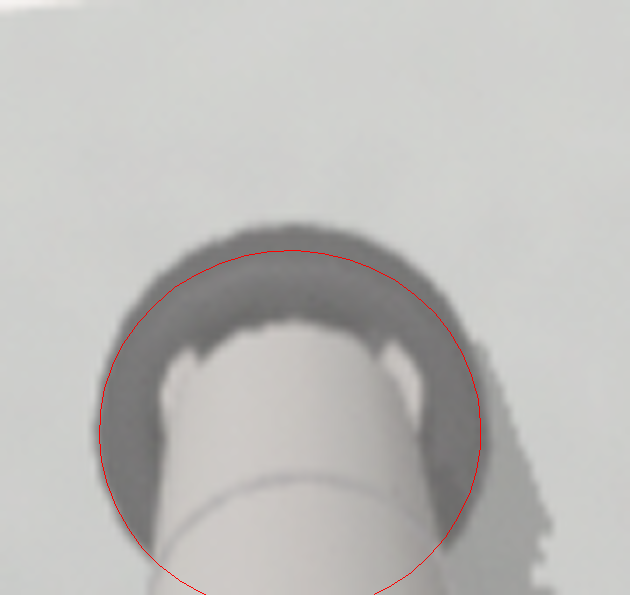

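```bash
python3 - <<'E'
from tri import *
o,c=wrist();S=cam("side");T=cam("top")
ob=np.array([un((337,0),12,(145,190))[0],un((0,285),12,(145,190))[1],un((299,0),10,(215,85))[0],un((0,392),10,(215,85))[1],un((293,0),7,(235,160))[0],un((0,319),7,(235,160))[1]])
run(c,S,T,ob)
E
```

```text
dx dy z(lowest full-dia circle) [0.0005 0.001  0.1197] res px [-0.92 -0.66  0.2   0.64 -0.19  0.19]
```

```bash
python3 -m pendant '-.07 .08 .3 0;0 0 .3 0;0 0 .3 0;0 0 0 0' >/dev/null; python3 tv.py; python3 go.py|head -1
```

```text
24.93 tcp [0.5307 0.2507 0.1738] tiltvec deg (toolz xy) [1.28 2.09] jaw -3.67
t 24.93 tcp [0.5307 0.2507 0.1738] jaw ang -3.67 tilt 2.45 w 0.0241 F [-0.3  0.7 -1.4] M [ 0.01  0.02 -0.04]
```

```bash
python3 -m pendant '-.02 .02 .5 0;-.02 .02 .5 0;-.02 .02 .5 0;0 0 0 0' >/dev/null; python3 tv.py; python3 go.py|head -1;  python3 -m pendant '-.02 .02 .5 0;-.02 .02 .5 0;0 0 0 0' >/dev/null; python3 tv.py; python3 go.py|head -1; python3 look.py 13
```

```text
25.27 tcp [0.5302 0.2509 0.157 ] tiltvec deg (toolz xy) [1.27 2.1 ] jaw -3.66
t 25.27 tcp [0.5302 0.2509 0.157 ] jaw ang -3.66 tilt 2.45 w 0.024 F [-0.7  1.3 -2.2] M [0.13 0.05 0.01]
25.52 tcp [0.53   0.2511 0.1456] tiltvec deg (toolz xy) [1.27 2.1 ] jaw -3.65
t 25.52 tcp [0.53   0.2511 0.1456] jaw ang -3.65 tilt 2.46 w 0.024 F [-1.   0.3 -1.5] M [ 0.14  0.07 -0.06]
```

View pics/s13.png

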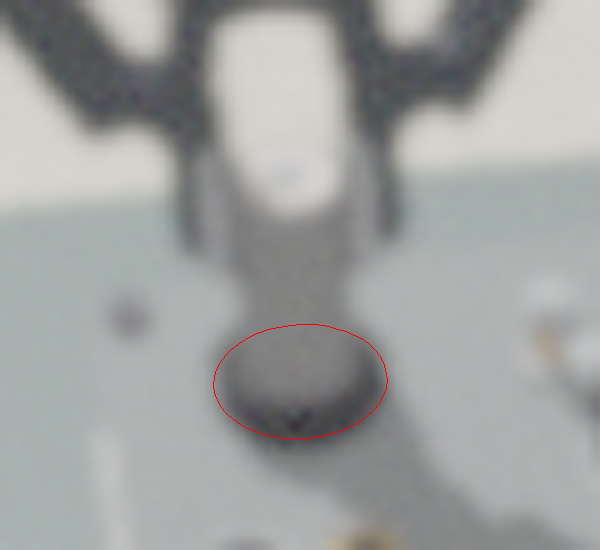

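View pics/w13.png

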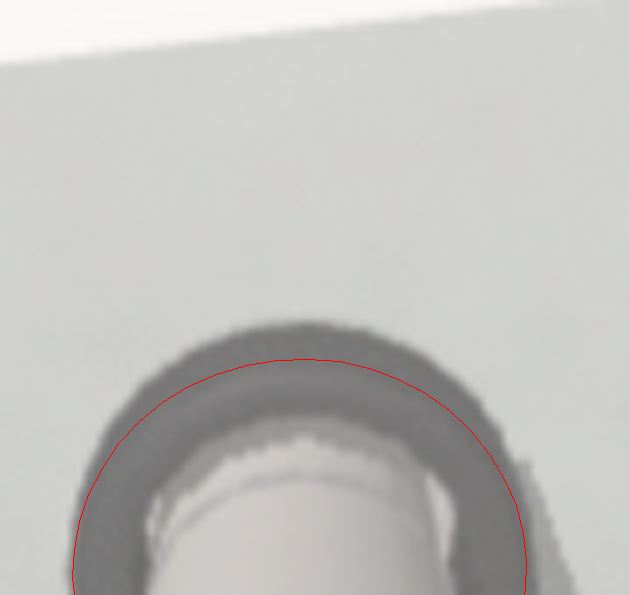

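```bash
python3 -m pendant '-.02 .02 .5 0;-.02 .02 .5 0;-.02 .02 .5 0;0 0 0 0' >/dev/null; python3 tv.py; python3 go.py|head -1;  python3 -m pendant '-.02 .02 .4 0;-.02 .02 .4 0;0 0 0 0' >/dev/null; python3 tv.py; python3 go.py|head -1; python3 look.py 14
```

```text
26.0 tcp [0.5304 0.2515 0.131 ] tiltvec deg (toolz xy) [1.37 2.19] jaw -3.66
t 26.0 tcp [0.5304 0.2515 0.131 ] jaw ang -3.66 tilt 2.58 w 0.0242 F [-0.4  0.6 -1.9] M [ 0.15  0.09 -0.04]
26.25 tcp [0.5304 0.2517 0.122 ] tiltvec deg (toolz xy) [1.4 2.2] jaw -3.64
t 26.25 tcp [0.5304 0.2517 0.122 ] jaw ang -3.64 tilt 2.61 w 0.0238 F [ 0.7 -0.  -1.6] M [ 0.11 -0.01  0.03]
```

View pics/s14.png

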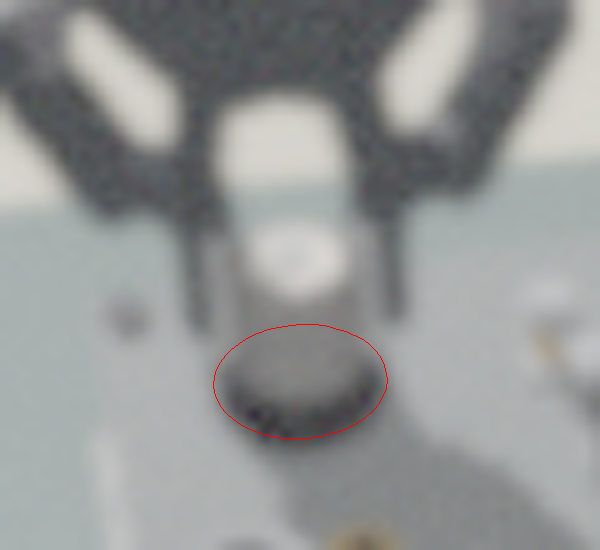

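```bash
python3 -m pendant '-.02 .02 .3 0;-.01 .02 .3 0;0 0.01 .3 0;0 0 0 0' >/dev/null; python3 tv.py; python3 go.py|head -1; python3 look.py 15
```

```text
26.73 tcp [0.531 0.252 0.116] tiltvec deg (toolz xy) [1.43 2.34] jaw -3.66
t 26.73 tcp [0.531 0.252 0.116] jaw ang -3.66 tilt 2.74 w 0.0239 F [-0.7  1.  -2.5] M [0.15 0.2  0.05]
```

View pics/s15.png

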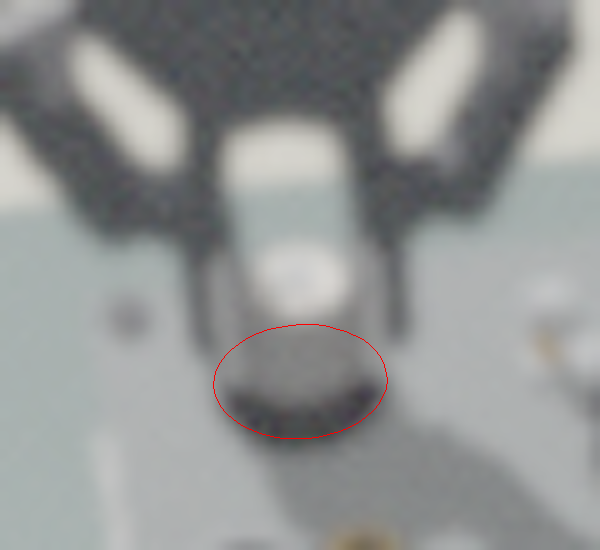

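View pics/w15.png

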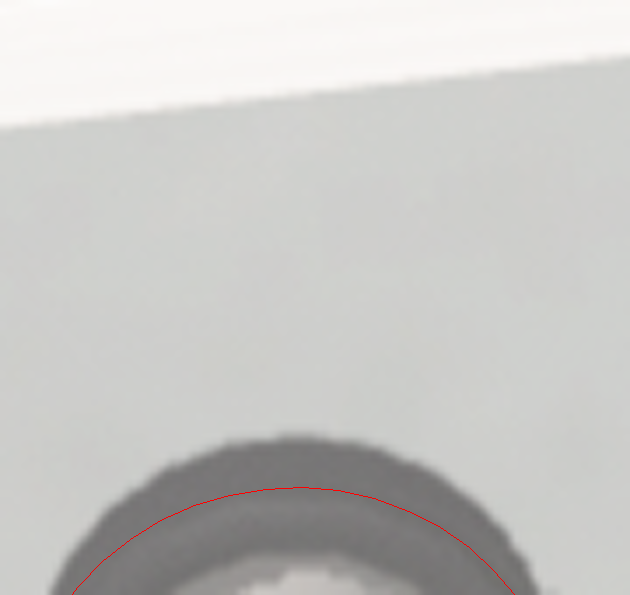

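```bash
python3 -m pendant '-.02 .02 .3 0;-.01 .02 .3 0;0 0.01 .1 0;0 0 0 0' >/dev/null; python3 go.py|head -1; python3 look.py 16
```

```text
t 27.22 tcp [0.531  0.252  0.1163] jaw ang -3.7 tilt 2.93 w 0.0237 F [-1.2 -0.1 -1.3] M [0.06 0.13 0.01]
```

View pics/s16.png

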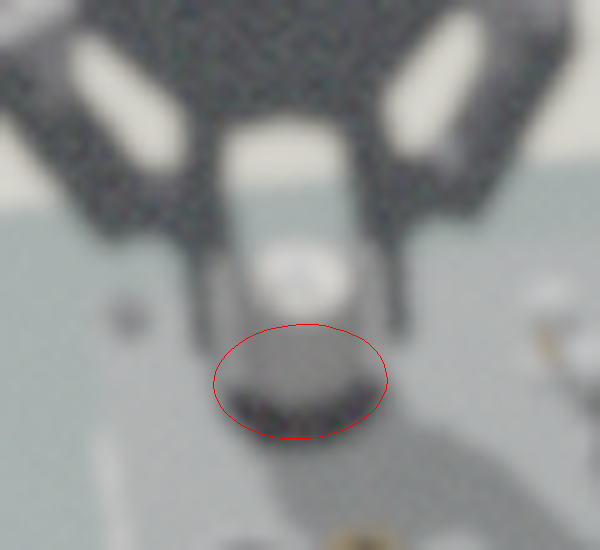

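```bash
python3 -m pendant '0 0 .4 0' ; python3 go.py; python3 - <<'E'
from fit import *
S=cam("side");T=cam("top");o,c=wrist()
cv2.imwrite("pics/s17.png",cv2.resize(np.clip((S["img"][60:190,190:340]/255.)**.5*255,0,255).astype(np.uint8),None,fx=5,fy=5,interpolation=2))
cv2.imwrite("pics/t17.png",cv2.resize(np.clip((T["img"][130:250,100:260]/255.)**.5*255,0,255).astype(np.uint8),None,fx=5,fy=5,interpolation=2))
cv2.imwrite("pics/w17.png",c["img"])
E
```

```text
clock: 27.45
tcp_pos: [0.5312, 0.2521, 0.1151]
orientation: [-3.093, 0.099, -0.031]
contact_force: [-25.5, -11.4, 78.6]
grip_width: 0.0237
t 27.45 tcp [0.5312 0.2521 0.1151] jaw ang -3.7 tilt 2.91 w 0.0237 F [-25.5 -11.4  78.6] M [-1.96  6.43  0.43]
j [-0.82  0.47  0.37  1.92 -0.29  0.76 -0.35]
```

View pics/s17.png

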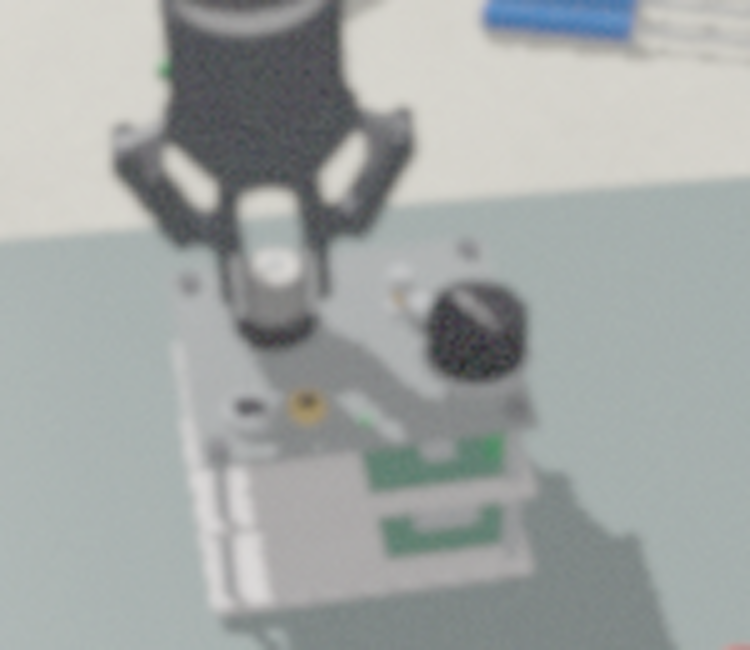

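View pics/t17.png

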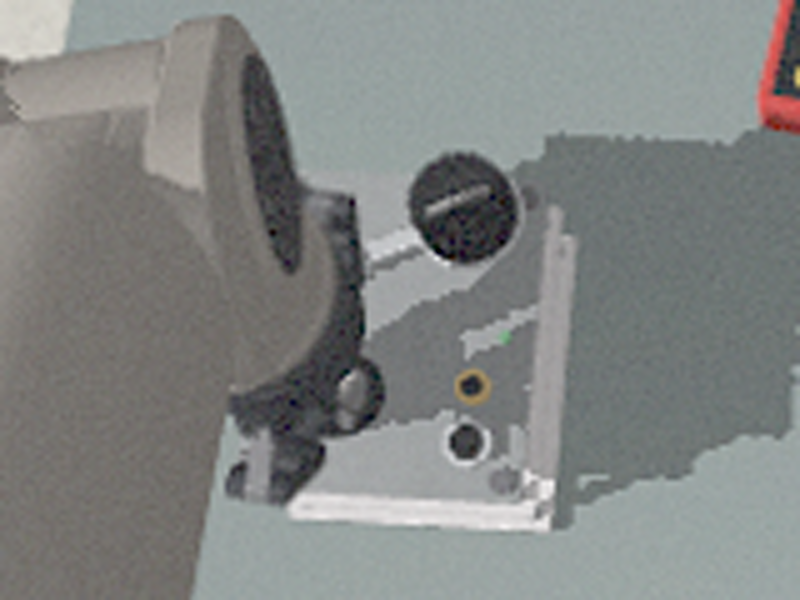

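View pics/w17.png

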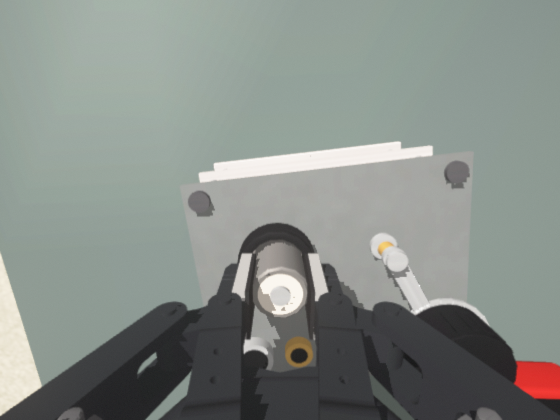

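```bash
python3 -m pendant '0 0 -.3 0;0 0 0 0'; python3 - <<'E'
from fit import *
S=cam("side");o,c=wrist();R=Ro.from_rotvec(o["orientation"]).as_matrix()
it=[]
for back,col in ((0,(0,0,255)),(.005,(0,255,255)),(.010,(0,255,0))):
    P=np.array([[.013,-.011,-back],[.013,.011,-back],[.023,.011,-back],[.023,-.011,-back],[.013,-.011,-back]])
    for s in (1,-1):
        Q=P*[s,1,1];it.append((Q@R.T+o["tcp_pos"],col))
it.append((circ((.5283,.2472,.115),.0195),(255,0,0)))
draw(S,it,(215,85),10,(60,55),"pics/s18.png")
it[-1]=(circ((.529,.2545,.115),.0195),(255,0,0))
draw(c,it,(220,200),6,(120,95),"pics/w18.png")
E
```

```text
clock: 27.77
tcp_pos: [0.5312, 0.252, 0.1198]
orientation: [-3.091, 0.1, -0.032]
contact_force: [-0.5, 0.7, -0.7]
grip_width: 0.0238
```

View pics/s18.png

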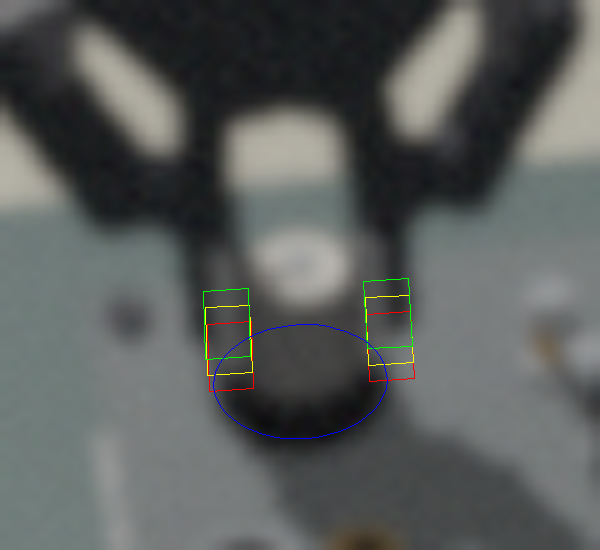

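View pics/w18.png

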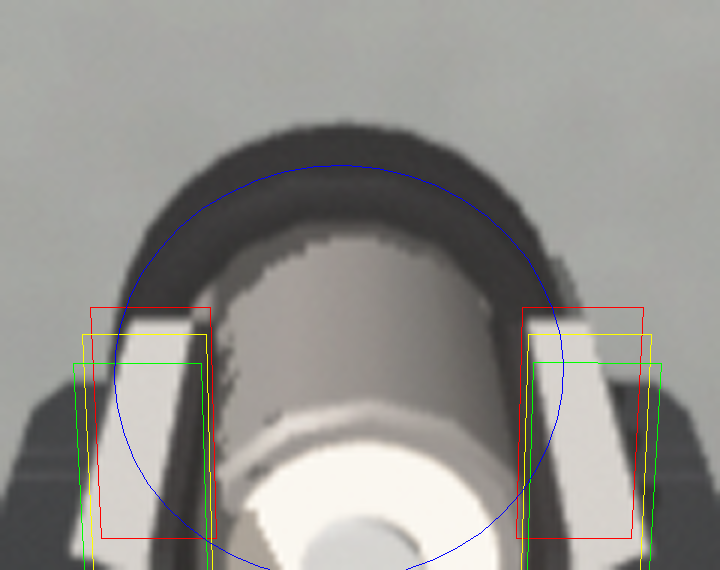

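```bash
python3 -m pendant '0 0 0 0;0 0 0 0;0 0 0 0;0 0 0 0' 150; python3 go.py|head -1; python3 look.py 19
```

```text
clock: 28.2
tcp_pos: [0.5313, 0.2509, 0.1163]
orientation: [-3.095, 0.1, -0.031]
contact_force: [-0.5, -0.7, 0.1]
grip_width: 0.0352
t 28.2 tcp [0.5313 0.2509 0.1163] jaw ang -3.73 tilt 2.8 w 0.0352 F [-0.5 -0.7  0.1] M [-0.08 -0.01  0.02]
```

View pics/s19.png

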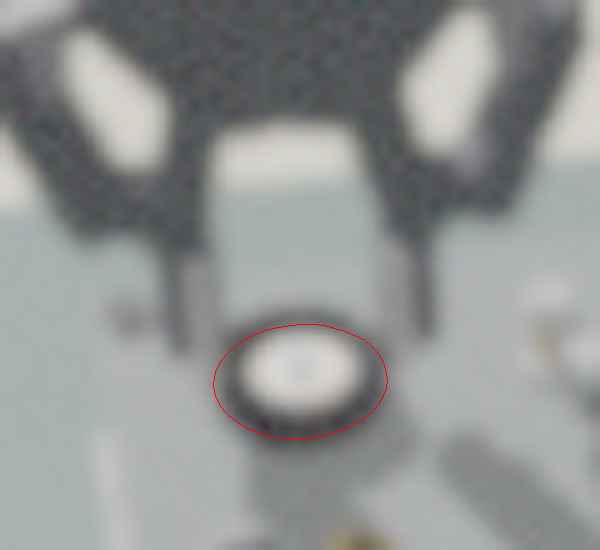

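View pics/t19.png

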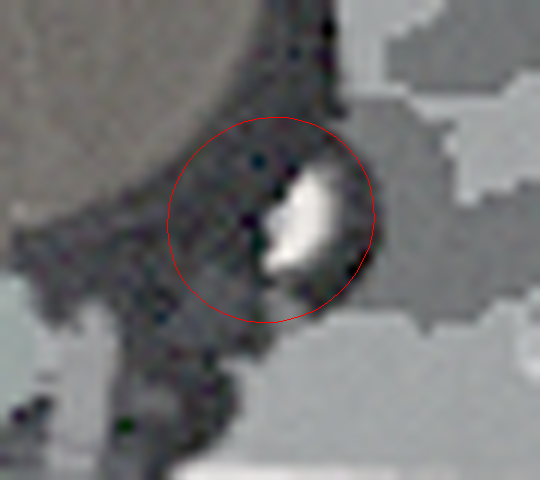

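```bash
python3 -m pendant '0 0 -1 0;0 0 -1 0;0 0 -1.5 0;0 0 -1.5 0;0 0 -1.5 0;0 0 -1.5 0;0 0 0 0' ; python3 look.py 20; python3 - <<'E'
from fit import *
wrist("pics/w20f.png")
E
```

```text
clock: 28.93
tcp_pos: [0.5301, 0.2465, 0.2049]
orientation: [-3.094, 0.102, -0.034]
contact_force: [0.8, -1.2, -0.2]
grip_width: 0.035
```

View pics/s20.png

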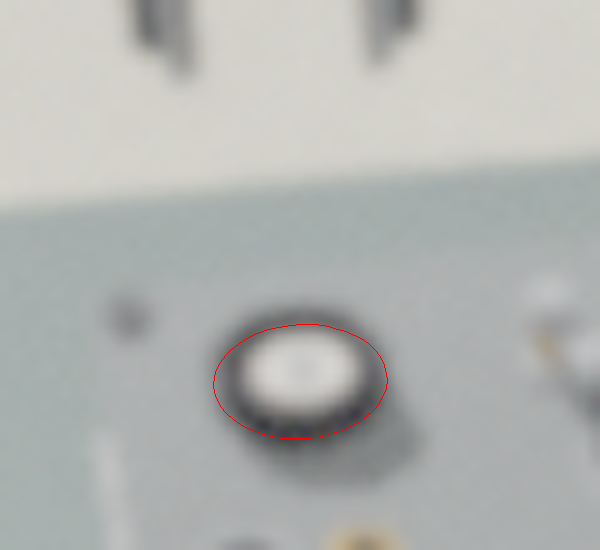

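View pics/w20f.png

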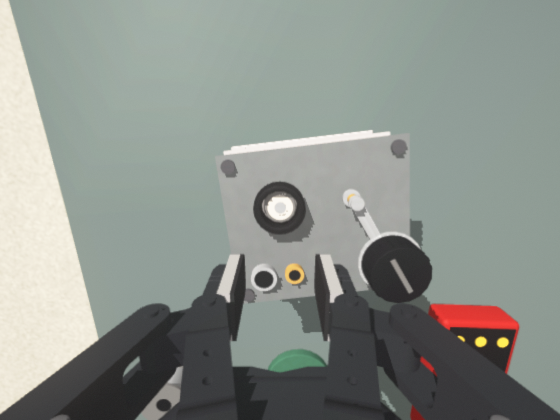

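```bash
python3 - <<'E'
from fit import *
o,c=wrist()
b=lambda x,y:[(circ((x,y,.115),.0195),(0,0,255)),(circ((x,y,.115),.0145),(0,255,0)),(circ((x,y,.112),.013),(255,0,255))]
draw(c,b(.529,.2545),(245,170),8,(75,70),"pics/w21.png")
draw(c,[],(245,170),8,(75,70),"pics/w21b.png")
E
```

```text
(no output)
```

View pics/w21.png

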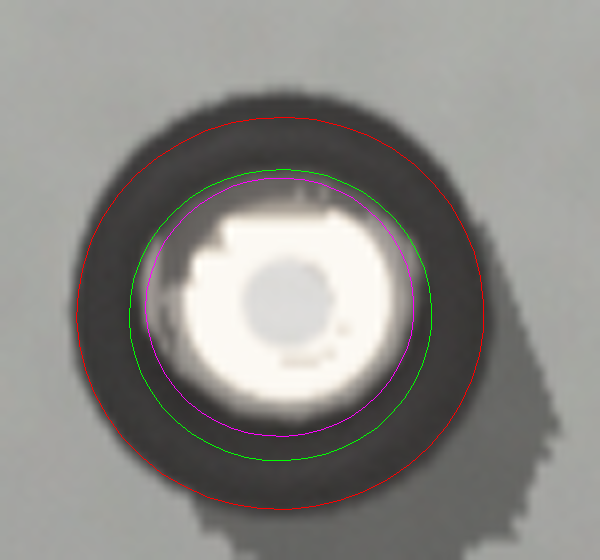

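View pics/w21b.png

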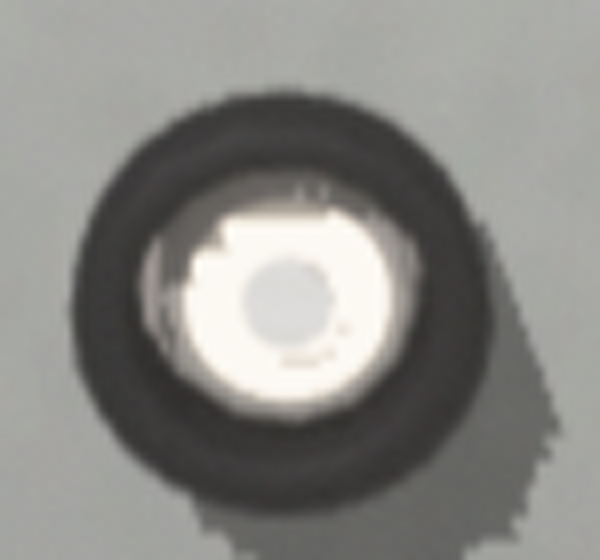

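```bash
python3 tv.py; python3 -m pendant '0 4 0 0;0 4 0 0;0 0 0 0;0 0 0 0' 110 >/dev/null; python3 tv.py; python3 -m pendant '0 -1 0 0;0 -1 0 0;0 -1 0 0;0 -1 0 0;0 -1 0 0;0 -1 0 0;0 -1 0 0;0 0 0 0' >/dev/null; python3 tv.py; python3 -m pendant '0 0 -4 0;0 0 -4 0;0 0 -4 0;0 0 0 0;0 0 0 0'|tail -1; python3 tv.py
```

```text
29.18 tcp [0.5276 0.2459 0.2001] tiltvec deg (toolz xy) [0.97 2.34] jaw -3.75
29.52 tcp [0.5201 0.1652 0.1929] tiltvec deg (toolz xy) [0.67 2.2 ] jaw -3.47
30.18 tcp [0.523  0.2489 0.1938] tiltvec deg (toolz xy) [0.49 2.21] jaw -3.04
grip_width: 0.0484
30.6 tcp [0.5202 0.246  0.3165] tiltvec deg (toolz xy) [0.22 1.94] jaw -2.83
```

```bash
python3 -m pendant '0 0 0 -6;0 0 0 -6;0 0 0 -6;0 0 0 -6;0 0 0 -6;0 0 0 0' 85|tail -1;python3 tv.py; python3 go.py .6145 .2035 .22 27
```

```text
grip_width: 0.057
31.1 tcp [0.5199 0.2452 0.3143] tiltvec deg (toolz xy) [0.19 1.89] jaw 28.47
t 31.1 tcp [0.5199 0.2452 0.3143] jaw ang 28.47 tilt 1.9 w 0.057 F [ 0.4  0.3 -0.9] M [-0.06 -0.01 -0.07]
j [-0.83  0.24  0.36  1.73 -0.12  1.17  0.06]
tool shift cm [6.15 8.43 9.31] rows>= 4.0
turn 1.5 or 1.5
```

```bash
python3 -m pendant '1 1.4 0 0;1 1.4 0 0;1 1.4 0 0;1 1.4 0 0;1 1.4 0 0;1 1.4 0 0;0 0 0 0' |tail -1;python3 tv.py; python3 -m pendant '0 0 1.2 0;0 0 1.2 0;0 0 1.2 0;0 0 1.2 0;0 0 1.2 0;0 0 1.2 0;0 0 1.2 0;0 0 0 0' |tail -1;python3 tv.py;python3 go.py .6145 .2035 .20 27; python3 - <<'E'
from fit import *
wrist("pics/w22.png")
E
```

```text
grip_width: 0.0567
31.68 tcp [0.6134 0.1975 0.3068] tiltvec deg (toolz xy) [-0.23  1.7 ] jaw 27.25
grip_width: 0.0564
32.35 tcp [0.604  0.2037 0.2084] tiltvec deg (toolz xy) [-0.88  1.62] jaw 26.83
t 32.35 tcp [0.604  0.2037 0.2084] jaw ang 26.83 tilt 1.85 w 0.0564 F [ 0.   0.6 -1. ] M [-0.03 -0.   -0.05]
j [-0.68  0.46  0.38  1.69 -0.23  1.04  0.25]
tool shift cm [0.93 0.52 0.82] rows>= 1.0
turn -0.2 or -0.2
```

View pics/w22.png

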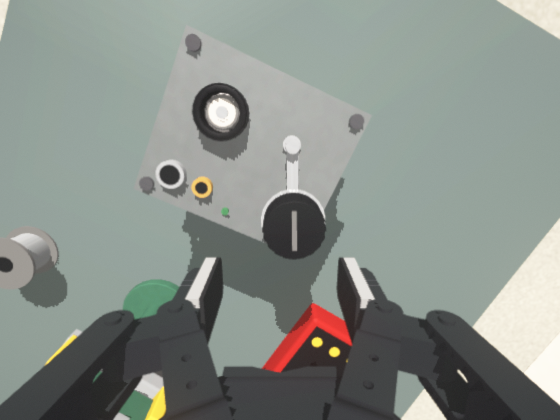

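```bash
python3 - <<'E'
from fit import *
o,c=wrist()
print(onz(c,(294,226),.1415),onz(c,(291.5,144.5),.124),onz(c,(221,112),.115))
draw(c,[(circ((.6145,.2035,.1415),.0225),(0,0,255)),(circ((.588,.255,.124),.005),(0,0,255)),(circ((.530,.252,.115),.0195),(0,0,255))],(180,70),4,(170,145),"pics/w23.png")
E
python3 go.py .6145 .2035 .18 27
```

```text
[0.61329198 0.20881772 0.1415    ] [0.58637984 0.25815764 0.124     ] [0.53044792 0.25506751 0.115     ]
t 32.45 tcp [0.6054 0.2038 0.211 ] jaw ang 26.84 tilt 1.83 w 0.057 F [-0.8 -1.1  0.5] M [-0.05 -0.04  0.02]
j [-0.68  0.46  0.38  1.69 -0.23  1.04  0.25]
tool shift cm [0.79 0.54 3.08] rows>= 1.0
turn -0.2 or -0.2
```

View pics/w23.png

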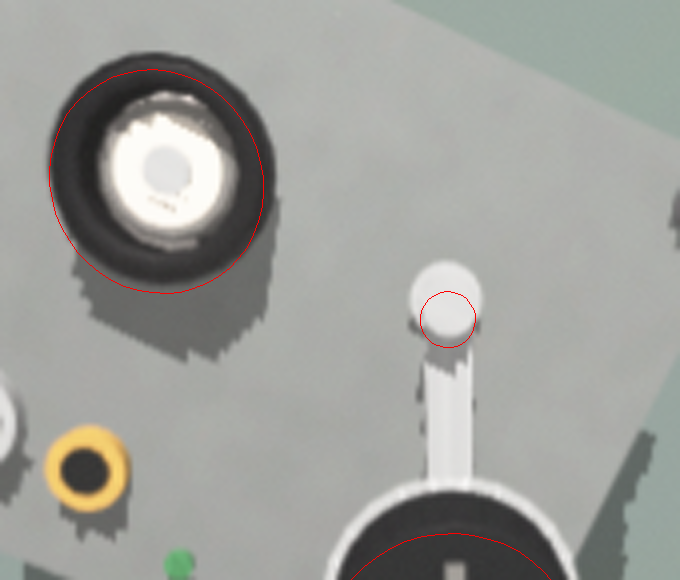

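```bash
python3 -m pendant '.5 .4 1 0;.3 0 1 0;0 0 1 0;0 0 1 0;0 0 0 0' |tail -1;python3 tv.py;python3 go.py .6135 .2045 .125 27
```

```text
grip_width: 0.057
32.87 tcp [0.616  0.2063 0.1692] tiltvec deg (toolz xy) [-0.46  1.81] jaw 26.82
t 32.87 tcp [0.616  0.2063 0.1692] jaw ang 26.82 tilt 1.87 w 0.057 F [-0.4 -0.4 -0.3] M [-0.12 -0.04  0.01]
j [-0.66  0.51  0.36  1.7  -0.25  0.97  0.27]
tool shift cm [-0.33  0.19  4.41] rows>= 2.0
turn -0.2 or -0.2
```

```bash
python3 -m pendant '-.3 .2 .7 0;0 0 .7 0;0 0 0 0' |tail -1;python3 tv.py; python3 - <<'E'
from fit import *
wrist("pics/w24.png")
E
```

```text
grip_width: 0.0574
33.12 tcp [0.6136 0.2031 0.153 ] tiltvec deg (toolz xy) [-0.51  1.78] jaw 26.81
```

View pics/w24.png

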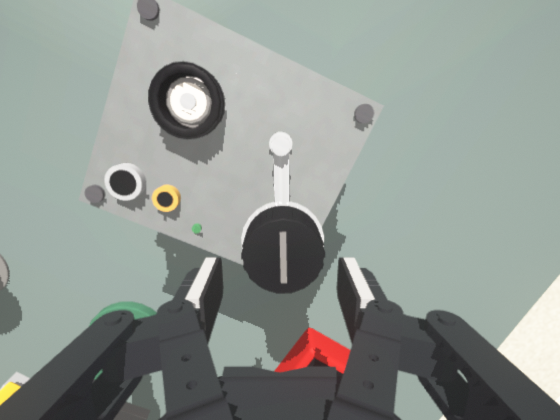

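```bash
python3 -m pendant '.1 -.2 .6 0;.05 0 .6 0;0 0 .6 0;0 0 .5 0;0 0 0.3 0;0 0 0 0' |tail -3;python3 tv.py; python3 - <<'E'
from fit import *
wrist("pics/w25.png"); S=cam("side")
cv2.imwrite("pics/s25.png",cv2.resize(S["img"][60:190,190:340],None,fx=5,fy=5,interpolation=2))
E
```

```text
orientation: [-3.024, -0.721, -0.001]
contact_force: [-0.2, 1.1, 0.3]
grip_width: 0.0568
33.67 tcp [0.6148 0.2069 0.126 ] tiltvec deg (toolz xy) [-0.38  1.84] jaw 26.8
```

View pics/w25.png

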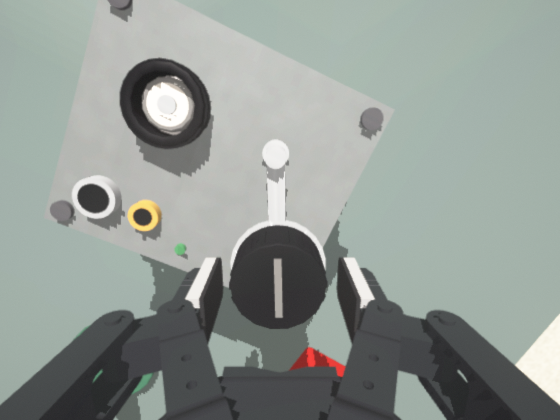

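View pics/s25.png

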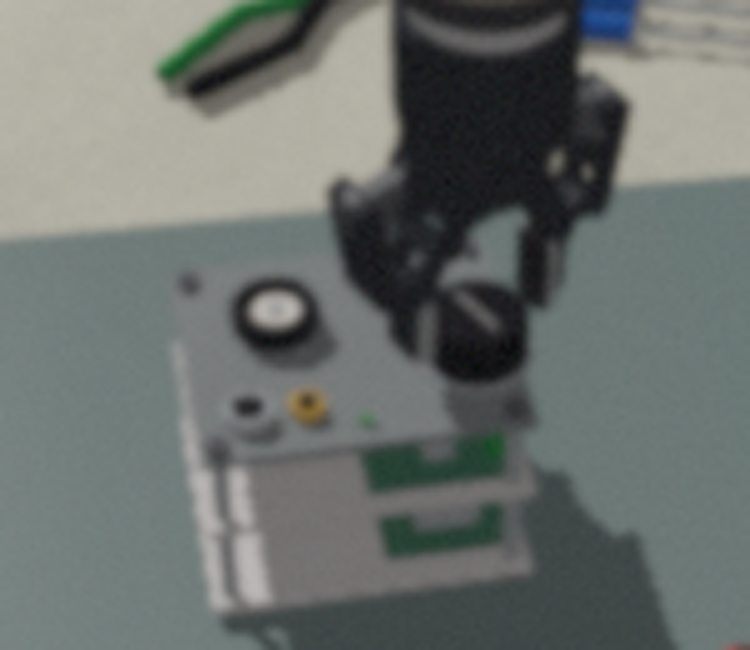

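```bash
python3 -m pendant '-.7 -.04 .05 7;-.7 -.04 0.05 7;-.7 -.04 0.05 7;-.7 -.04 0 7;0 0 0 0' |tail -2; python3 - <<'E'
from fit import *
o=r.get_obs();R=Ro.from_rotvec(o["orientation"]).as_matrix();S=np.array([.5875,.255]);d=o["tcp_pos"][:2]-S
print("r",np.hypot(*d),"phi",np.degrees(np.arctan2(d[1],d[0])),"jaw",np.degrees(np.arctan2(R[1,0],R[0,0])),"z",o["tcp_pos"][2],np.degrees(R[:2,2]))
wrist("pics/w26.png")
E
```

```text
contact_force: [0.4, -0.4, 0.5]
grip_width: 0.057
r 0.05415786577530672 phi -86.86509584147036 jaw -2.12315783985221 z 0.12738058816182968 [0.04110423 2.01286496]
```

View pics/w26.png

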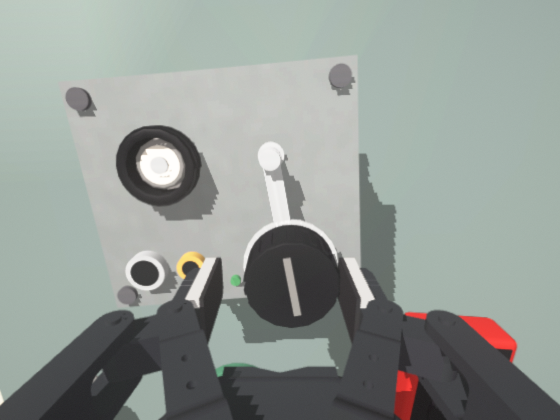

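```bash
cat > arc.py <<'E'
from fit import *
import sys
o=r.get_obs();R=Ro.from_rotvec(o["orientation"]).as_matrix();S=np.array([.5875,.255]);d=o["tcp_pos"][:2]-S
print("t",o["clock"],"r",np.hypot(*d).round(4),"phi",np.degrees(np.arctan2(d[1],d[0])).round(1),"jaw",np.degrees(np.arctan2(R[1,0],R[0,0])).round(1),"tcp",o["tcp_pos"].round(4),np.degrees(R[:2,2]).round(2),o["contact_force"].round(1),o["joints"].round(2))
wrist(f"pics/{sys.argv[1]}.png")
E
python3 -m pendant '-.7 0 .05 7;-.7 0 0.05 7;-.7 -.02 0.05 7;-.7 -.02 0 7;-.7 -.02 0.05 7;-.7 -.02 0 7;0 0 0 0' |tail -2; python3 arc.py w27
```

```text
contact_force: [-0.3, 0.5, -0.2]
grip_width: 0.0568
t 34.8167 r 0.0515 phi -124.5 jaw -44.2 tcp [0.5583 0.2125 0.129 ] [0.66 1.95] [-0.3  0.5 -0.2] [-0.95  0.54  0.67  1.89 -0.48  0.85 -0.8 ]
```

View pics/w27.png

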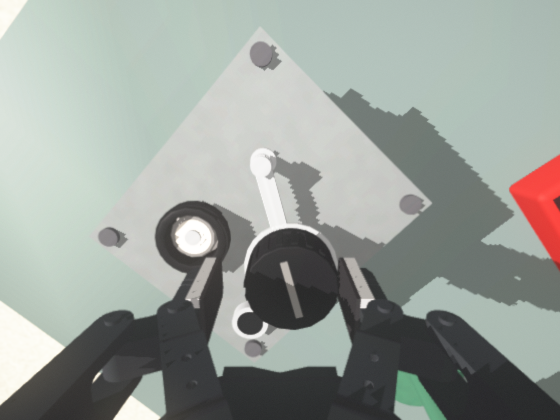

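```bash
python3 -m pendant '-.7 0.05 .1 7;-.7 .05 0.1 7;-.7 0.05 0.1 7;-.7 0.05 0.05 7;-.7 0.03 0.05 7;-.6 0 0 7;0 0 0 0' |tail -2; python3 arc.py w28
```

```text
contact_force: [0.2, -0.5, -0.4]
grip_width: 0.0569
t 35.45 r 0.0479 phi -162.6 jaw -85.5 tcp [0.5417 0.2407 0.1277] [0.86 1.76] [ 0.2 -0.5 -0.4] [-1.14  0.6   0.86  1.91 -0.62  0.89 -1.45]
```

View pics/w28.png

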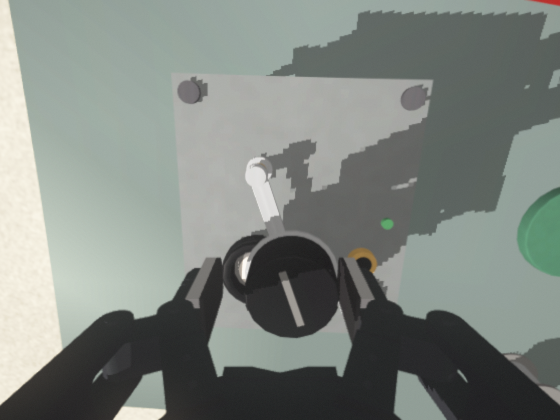

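```bash
python3 go.py .530 .256 .126 -90; python3 -m pendant '-.5 .4 .05 0;-.5 .4 0.05 0;-.4 0.3 0.05 0;0 0 0 0' |tail -2; python3 arc.py w29
```

```text
t 35.5 tcp [0.5422 0.2401 0.1279] jaw ang -85.18 tilt 1.98 w 0.0568 F [-0.7 -0.7 -0.5] M [-0.08 -0.05  0.  ]
j [-1.13  0.6   0.86  1.91 -0.62  0.89 -1.44]
tool shift cm [-1.68  1.09  0.22] rows>= 1.0
turn 4.8 or 4.8
contact_force: [-0.8, -1.1, 0.7]
grip_width: 0.0573
t 35.8333 r 0.0561 phi -178.1 jaw -84.2 tcp [0.5314 0.2531 0.1274] [1.07 1.82] [-0.8 -1.1  0.7] [-1.17  0.59  0.86  1.93 -0.61  0.87 -1.46]
```

View pics/w29.png

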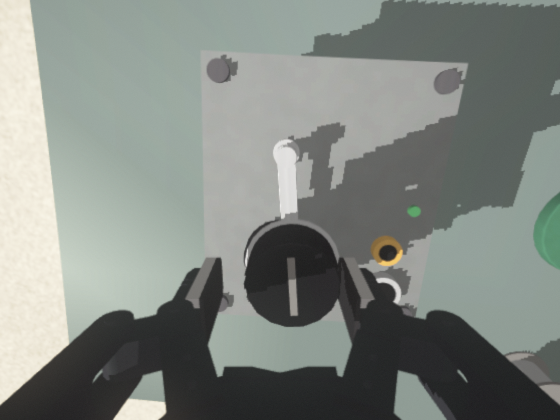

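```bash
python3 -m pendant '-.3 0 .05 0;-.3 0 0.05 0' |tail -2; python3 arc.py w30;
```

```text
contact_force: [-1.0, -1.7, 1.1]
grip_width: 0.057
t 36.05 r 0.057 phi 176.9 jaw -84.2 tcp [0.5306 0.258  0.1268] [1.04 1.81] [-1.  -1.7  1.1] [-1.17  0.59  0.86  1.92 -0.62  0.87 -1.46]
```

View pics/w30.png

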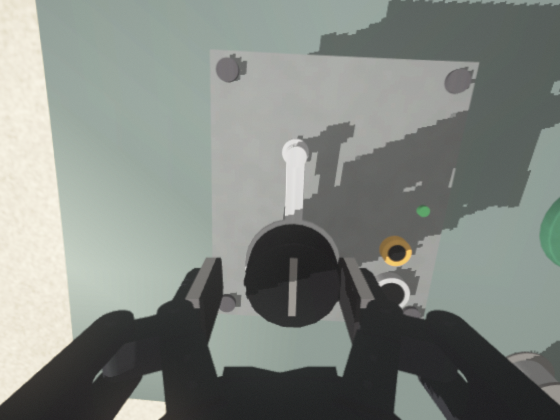

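```bash
python3 -m pendant '-.3 0 .0 0' |tail -2; python3 -m pendant '-.2 0 .0 0' |tail -2; python3 arc.py w31;
```

```text
contact_force: [-3.3, -6.6, 1.3]
grip_width: 0.0568
contact_force: [0.0, -7.8, 2.2]
grip_width: 0.0571
t 36.2667 r 0.058 phi 173.9 jaw -84.3 tcp [0.5298 0.2612 0.1264] [0.98 1.61] [ 0.  -7.8  2.2] [-1.18  0.6   0.86  1.92 -0.61  0.88 -1.47]
```

View pics/w31.png

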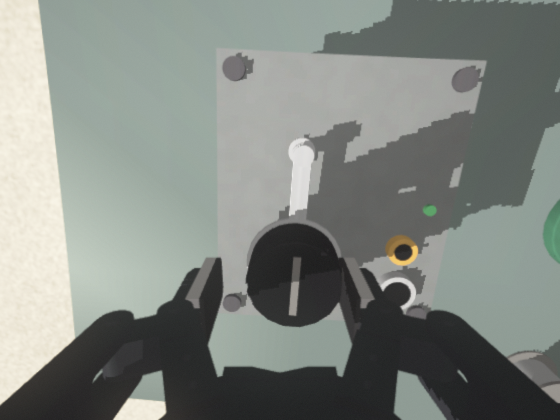

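```bash
python3 -m pendant '.6 0 -.5 0;0 0 -1 0;0 0 -1 -7;0 0 0 -7;0 0 0 -7;0 0 0 -7;0 0 0 -7;0 0 0 -7' 60 |tail -2; python3 arc.py w32; python3 -m pendant '0 0 0 -7;0 0 0 -7;0 0 0 -7;0 0 0 -7;0 0 0 -7;0 0 0 -7;0 0 0 -7;0 0 0 -7' |tail -2; python3 arc.py w32
```

```text
contact_force: [-0.2, -0.8, -0.1]
grip_width: 0.0652
t 36.9833 r 0.0549 phi 177.1 jaw -41.3 tcp [0.5327 0.2578 0.1584] [1.35 1.86] [-0.2 -0.8 -0.1] [-1.08  0.48  0.7   1.89 -0.43  0.88 -0.88]
contact_force: [-0.0, 0.2, 0.5]
grip_width: 0.0652
t 37.7 r 0.0523 phi 172.5 jaw 15.5 tcp [0.5356 0.2619 0.1658] [1.76 2.31] [-0.   0.2  0.5] [-0.9   0.42  0.45  1.87 -0.27  0.86 -0.04]
```

```bash
python3 - <<'E'
from fit import *
S=cam("side");T=cam("top")
draw(S,[(circ((.5283,.2472,.1415),.0225),(0,0,255))],(200,60),6,(110,90),"pics/s33.png")
draw(T,[(circ((.5283,.2516,.1415),.0225),(0,0,255))],(130,130),6,(110,100),"pics/t33.png")
E
```

```text
(no output)
```

View pics/w32.png

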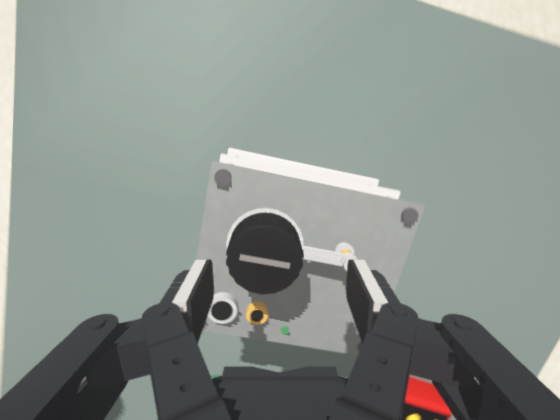

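View pics/s33.png

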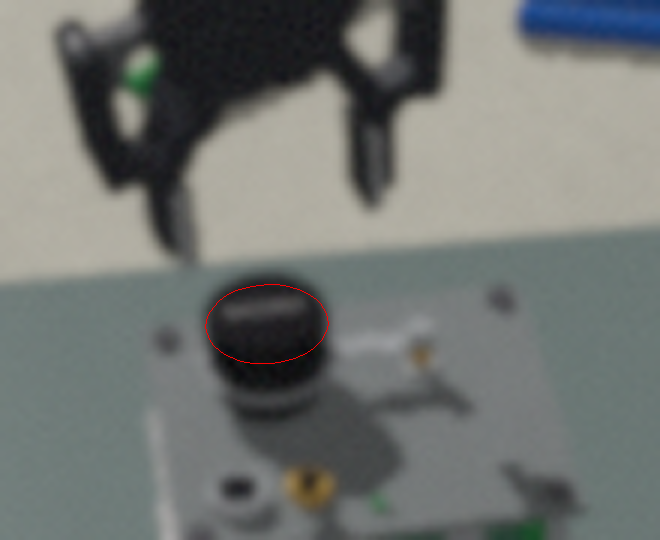

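View pics/t33.png

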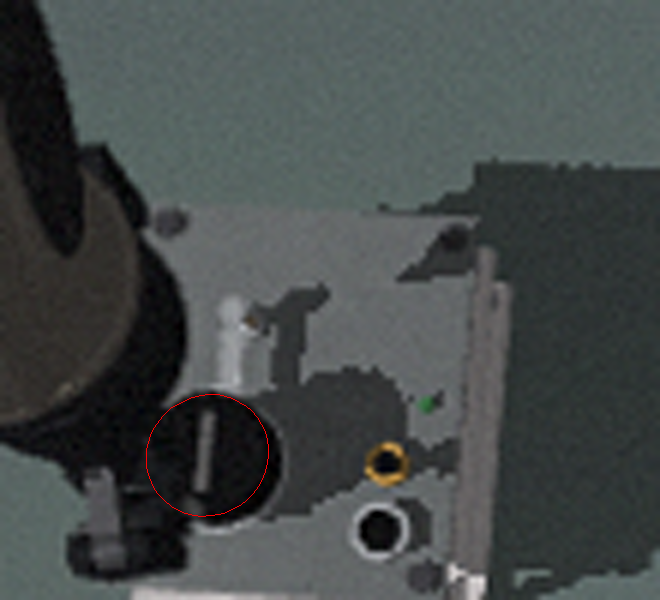

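```bash
python3 -m pendant '0 0 0 -7;0 0 0 -7;0 0 0 -7;0 0 0 -7;0 0 0 -7;0 0 0 -7;0 0 0 -7;0 0 0 -7' |tail -2;  python3 -m pendant '0 0 0 -7;0 0 0 -5;0 0 0 0;0 0 0 0' |tail -2; python3 arc.py w34
```

```text
contact_force: [-0.8, -0.2, -1.1]
grip_width: 0.0652
contact_force: [0.7, -0.3, -0.7]
grip_width: 0.0654
t 38.85 r 0.052 phi 171.4 jaw 82.3 tcp [0.5361 0.2628 0.1672] [1.73 2.28] [ 0.7 -0.3 -0.7] [-0.69  0.4   0.18  1.86 -0.12  0.85  0.99]
```

View pics/w34.png

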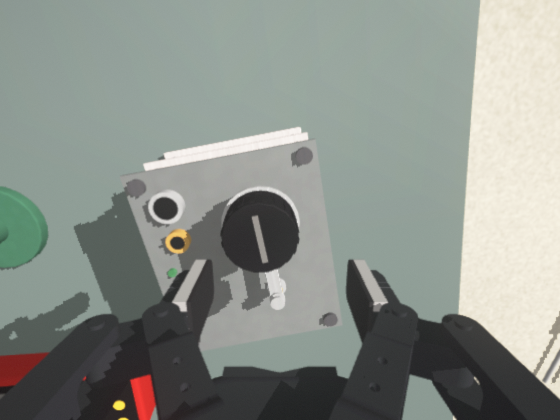

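```bash
python3 -m pendant '0 0 -4 0;0 0 -4 0;0 0 -4 0;0 0 0 0;0 0 0 0'|tail -1; python3 tv.py; python3 -m pendant '-4 0 0 0;-4 0 0 0;0 0 0 0;0 0 0 0'|tail -1; python3 tv.py; python3 -m pendant '4 0 0 0;4 0 0 0;0 0 0 0;0 0 0 0'|tail -1; python3 tv.py;python3 -m pendant '0 4 0 0;0 4 0 0;0 0 0 0;0 0 0 0'|tail -1; python3 tv.py; python3 -m pendant '0 -4 0 0;0 -4 0 0;0 0 0 0;0 0 0 0'|tail -1; python3 tv.py
```

```text
grip_width: 0.0655
39.32 tcp [0.5308 0.2577 0.2898] tiltvec deg (toolz xy) [1.41 2.09] jaw 81.0
grip_width: 0.0652
39.65 tcp [0.5178 0.1787 0.2858] tiltvec deg (toolz xy) [1.49 2.24] jaw 80.53
grip_width: 0.0652
39.98 tcp [0.5313 0.2579 0.2865] tiltvec deg (toolz xy) [1.31 2.11] jaw 79.67
grip_width: 0.0653
40.32 tcp [0.6088 0.2471 0.2826] tiltvec deg (toolz xy) [0.84 2.01] jaw 79.86
grip_width: 0.0649
40.65 tcp [0.526  0.2594 0.2766] tiltvec deg (toolz xy) [0.52 1.69] jaw 79.47
```

```bash
python3 -m pendant '0 4 0 0;0 4 0 0;0 0 0 0;0 -4 0 0;0 -4 0 0;0 0 0 0'|tail -1; python3 tv.py; python3 -m pendant '0 4 0 0;0 4 0 0;0 0 0 0;0 -4 0 0;0 -4 0 0;0 0 0 0'|tail -1; python3 tv.py; python3 go.py .5305 .2525 .165 88
```

```text
grip_width: 0.0654
41.15 tcp [0.525  0.2574 0.2724] tiltvec deg (toolz xy) [0.17 1.48] jaw 79.25
grip_width: 0.0653
41.65 tcp [0.5254 0.2561 0.2697] tiltvec deg (toolz xy) [-0.01  1.35] jaw 79.09
t 41.65 tcp [0.5254 0.2561 0.2697] jaw ang 79.09 tilt 1.35 w 0.0653 F [ 0.1 -0.1 -0.8] M [-0.07  0.06  0.03]
j [-0.73  0.29  0.22  1.75 -0.09  1.1   0.91]
tool shift cm [-0.49  0.62 10.45] rows>= 3.0
turn -8.9 or -8.9
```

```bash
python3 -m pendant '0 0 1.2 -4;0 0 1.2 -4;0 0.2 1.2 0;-.2 .2 1.2 0;-.2 .2 1.2 0;0 0 1.2 0;0 0 1.2 0;0 0 0 0'|tail -1; python3 tv.py;python3 arc.py w35; python3 go.py .5305 .2525 .165 88
```

```text
grip_width: 0.0653
42.32 tcp [0.5339 0.2541 0.1826] tiltvec deg (toolz xy) [0.2  1.51] jaw 86.74
t 42.3167 r 0.0536 phi -179.0 jaw 86.7 tcp [0.5339 0.2541 0.1826] [0.2  1.51] [0.1 0.5 0.6] [-0.69  0.39  0.19  1.83 -0.12  0.92  1.07]
t 42.37 tcp [0.5345 0.2542 0.1837] jaw ang 86.75 tilt 1.56 w 0.0655 F [ 0.6 -0.6  0. ] M [-0.05 -0.01 -0.  ]
j [-0.69  0.38  0.19  1.83 -0.12  0.92  1.07]
tool shift cm [-0.24 -0.39  1.86] rows>= 1.0
turn -1.3 or -1.3
```

View pics/w35.png

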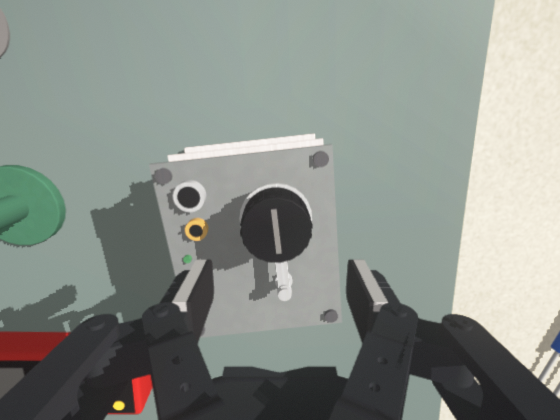

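```bash
python3 - <<'E'
from fit import *
o,c=wrist();print(onz(c,(276,227),.1415),o["tcp_pos"])
draw(c,[(circ((.530,.2525,.1415),.0225),(0,0,255))],(220,170),6,(110,95),"pics/w36.png")
E
```

```text
[0.52758766 0.25426835 0.1415    ] [0.53447236 0.25419377 0.18366533]
```

View pics/w36.png

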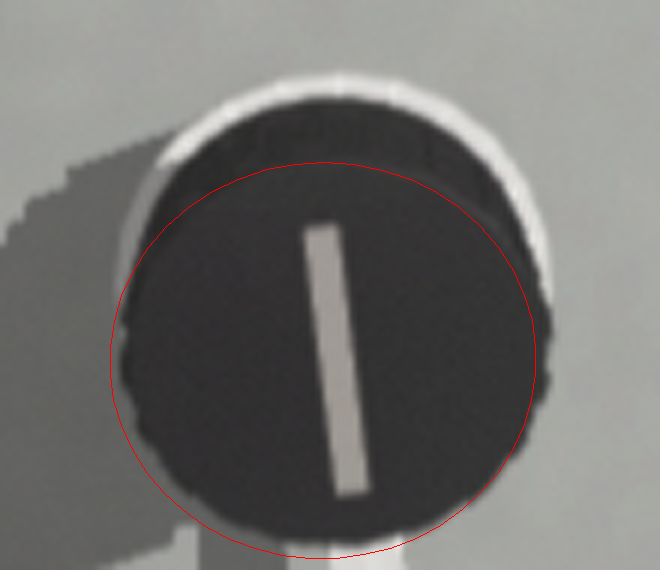

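```bash
python3 go.py .5305 .2535 .123 88;python3 -m pendant '-.1 -.3 1 0;0 -.1 1 0;0 0 1 0;0 0 1 0;0 0 1 0;0 0 .5 0;0 0 0 0'|tail -1; python3 tv.py; python3 go.py .5305 .2535 .123 88; python3 arc.py w37
```

```text
t 42.42 tcp [0.535  0.2546 0.1848] jaw ang 86.79 tilt 1.64 w 0.0653 F [ 0.7 -0.4  1.5] M [-0.   -0.02  0.02]
j [-0.69  0.38  0.19  1.83 -0.12  0.92  1.07]
tool shift cm [-0.31 -0.47  6.17] rows>= 2.0
turn -1.2 or -1.2
grip_width: 0.0655
43.0 tcp [0.5326 0.2563 0.1264] tiltvec deg (toolz xy) [0.55 1.73] jaw 86.66
t 43.0 tcp [0.5326 0.2563 0.1264] jaw ang 86.66 tilt 1.82 w 0.0655 F [-0.4  0.7  0.4] M [-0.04 -0.    0.  ]
j [-0.68  0.45  0.17  1.88 -0.14  0.79  1.09]
tool shift cm [-0.31 -0.2   0.33] rows>= 1.0
turn -1.3 or -1.3
t 43.0 r 0.0549 phi 178.6 jaw 86.7 tcp [0.5326 0.2563 0.1264] [0.55 1.73] [-0.4  0.7  0.4] [-0.68  0.45  0.17  1.88 -0.14  0.79  1.09]
```

View pics/w37.png

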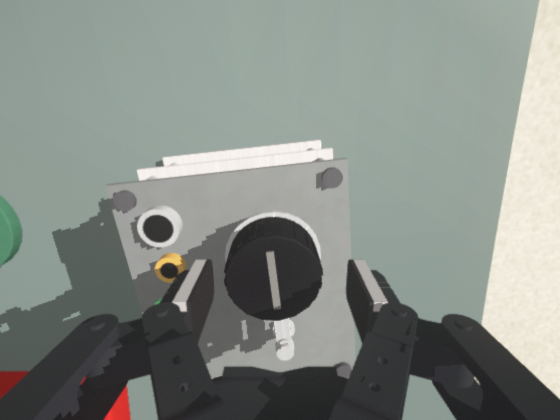

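```bash
python3 -m pendant '-.3 -.05 .3 0;0 0 0 0'|tail -1; python3 tv.py;  python3 -m pendant '0 0 0 0;0 0 0 0;0 0 0 0;0 0 0 0;0 0 0 0' 255 45; python3 arc.py w38
```

```text
grip_width: 0.0654
43.22 tcp [0.5323 0.2533 0.1235] tiltvec deg (toolz xy) [0.58 1.74] jaw 86.67
clock: 43.63
tcp_pos: [0.5327, 0.2533, 0.1248]
orientation: [-2.275, -2.145, -0.047]
contact_force: [-0.1, -0.0, -1.6]
grip_width: 0.0436
t 43.6333 r 0.0548 phi -178.3 jaw 86.6 tcp [0.5327 0.2533 0.1248] [0.66 1.8 ] [-0.1 -0.  -1.6] [-0.67  0.45  0.17  1.89 -0.14  0.79  1.09]
```

View pics/w38.png

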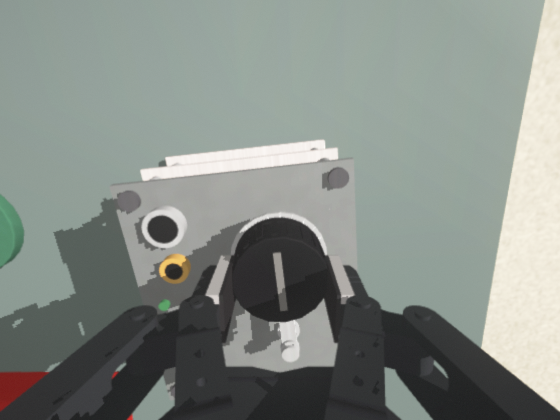

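```bash
python3 -m pendant '0 0 .03 7;0 0 .03 7;0 0 .03 7;0 0 .03 7'; python3 arc.py w39
```

```text
clock: 44.02
tcp_pos: [0.5323, 0.2526, 0.1234]
orientation: [-2.728, -1.512, -0.037]
contact_force: [-0.5, -0.2, -0.7]
grip_width: 0.0435
t 44.0167 r 0.0552 phi -177.5 jaw 58.0 tcp [0.5323 0.2526 0.1234] [0.59 1.76] [-0.5 -0.2 -0.7] [-0.77  0.46  0.3   1.9  -0.22  0.79  0.66]
```

View pics/w39.png

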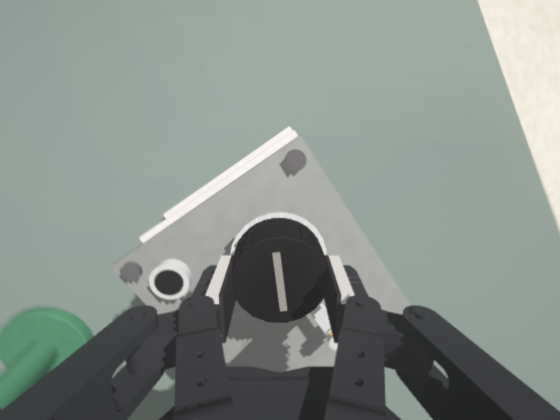

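Mark stays fixed to the gripper while the link turns away: the cap is screwing. Continue.

```bash
python3 -m pendant '0 0 .03 7;0 0 .03 7;0 0 .03 7;0 0 .03 7;0 0 .03 7;0 0 .03 7;0 0 .03 7;0 0 .03 7'|tail -2; python3 arc.py w40; python3 -m pendant '0 0 .03 7;0 0 .03 7;0 0 .03 7;0 0 .03 7;0 0 .03 7;0 0 .03 7'|tail -2; python3 arc.py w40
```

```text
contact_force: [-1.7, -1.0, 1.5]
grip_width: 0.0431
t 44.7333 r 0.0573 phi -176.2 jaw 1.2 tcp [0.5303 0.2512 0.1214] [0.39 1.62] [-1.7 -1.   1.5] [-0.95  0.5   0.55  1.91 -0.39  0.81 -0.17]
contact_force: [-2.1, -0.4, 0.3]
grip_width: 0.0434
t 45.2833 r 0.0591 phi -176.3 jaw -40.4 tcp [0.5285 0.2512 0.1198] [0.2  1.54] [-2.1 -0.4  0.3] [-1.08  0.56  0.74  1.92 -0.53  0.85 -0.77]
```

View pics/w40.png

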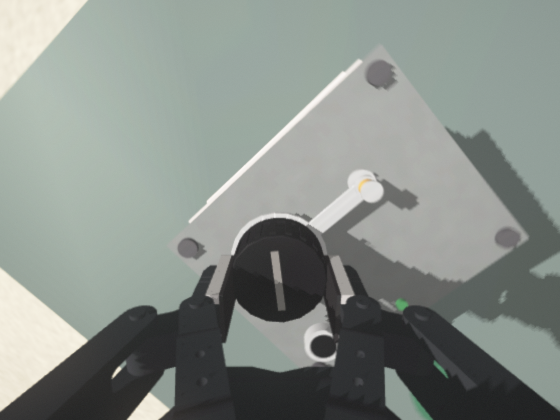

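```bash
python3 -m pendant '0 0 .03 7;0 0 .03 7;0 0 .03 7;0 0 .03 7'|tail -2; python3 arc.py w41; python3 -m pendant '0 0 .03 5'|tail -2;python3 -m pendant '0 0 .03 5'|tail -2; python3 go.py|head -1; python3 -m pendant '0 0 0 5'|tail -2; python3 go.py|head -1
```

```text
contact_force: [-1.5, 0.9, 0.6]
grip_width: 0.0429
t 45.6667 r 0.0601 phi -177.0 jaw -67.8 tcp [0.5275 0.2519 0.1182] [0.07 1.47] [-1.5  0.9  0.6] [-1.16  0.61  0.86  1.93 -0.63  0.88 -1.16]
contact_force: [-0.8, 0.5, 2.7]
grip_width: 0.0431
contact_force: [-1.3, 1.1, 1.9]
grip_width: 0.0436
t 45.88 tcp [0.5272 0.2523 0.1172] jaw ang -77.4 tilt 1.4 w 0.0436 F [-1.3  1.1  1.9] M [-0.66  0.28  0.15]
contact_force: [-1.8, 9.0, 0.5]
grip_width: 0.0435
t 45.97 tcp [0.5271 0.2532 0.1172] jaw ang -82.03 tilt 1.44 w 0.0435 F [-1.8  9.   0.5] M [1.07 0.23 0.88]
```

```bash
python3 -m pendant '0 0 0 4'|tail -2; python3 go.py|head -1; python3 arc.py w42
```

```text
contact_force: [-1.9, -4.1, -0.7]
grip_width: 0.0432
t 46.05 tcp [0.527  0.2538 0.1171] jaw ang -85.56 tilt 1.4 w 0.0432 F [-1.9 -4.1 -0.7] M [-0.84  0.12  0.15]
t 46.05 r 0.0605 phi -178.9 jaw -85.6 tcp [0.527  0.2538 0.1171] [-0.04  1.4 ] [-1.9 -4.1 -0.7] [-1.21  0.65  0.94  1.93 -0.7   0.91 -1.41]
```

View pics/w42.png

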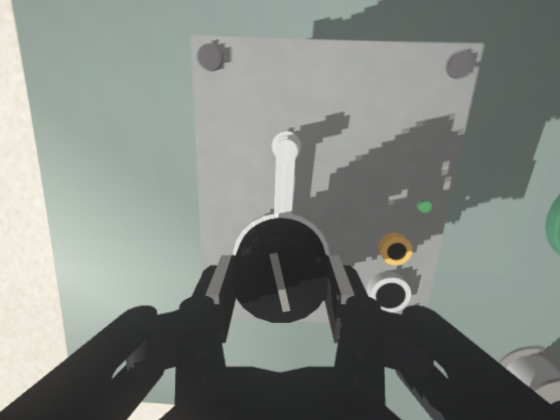

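```bash
python3 -m pendant '0 0 0 0;0 0 0 0' 255 80|tail -1; python3 -m pendant '0 0 0 5'|tail -1; python3 go.py|head -1; python3 -m pendant '0 0 0 5'|tail -1; python3 go.py|head -1; python3 arc.py w43; python3 - <<'E'
import cv2
a=cv2.imread("pics/w43.png");cv2.imwrite("pics/w43c.png",cv2.resize(a[120:340,200:400],None,fx=2.7,fy=2.7,interpolation=2))
E
```

```text
grip_width: 0.0425
grip_width: 0.0422
t 46.35 tcp [0.5271 0.255  0.1174] jaw ang -89.62 tilt 1.53 w 0.0422 F [0.  2.4 0.2] M [0.21 0.   1.86]
grip_width: 0.0421
t 46.43 tcp [0.5248 0.2557 0.1169] jaw ang -94.21 tilt 1.58 w 0.0421 F [-8.5 -3.2  0.9] M [-1.15  1.65  0.9 ]
t 46.4333 r 0.0628 phi 179.3 jaw -94.2 tcp [0.5248 0.2557 0.1169] [-0.42  1.53] [-8.5 -3.2  0.9] [-1.23  0.67  0.97  1.93 -0.73  0.94 -1.53]
```

View pics/w43c.png

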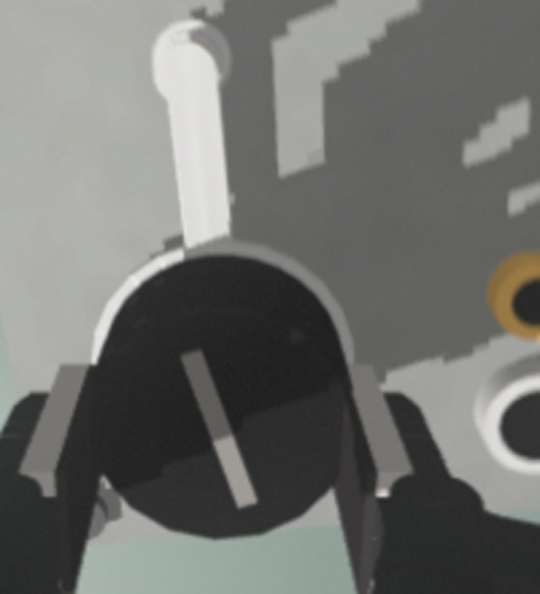

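```bash
python3 -m pendant '0 0 0 -2;0 0 0 0;0 0 0 0;0 0 0 0;0 0 0 0' 60 20|tail -2; python3 -m pendant '0 0 -.6 0;0 0 -.8 0;0 0 -1.2 0;0 0 -1.2 0;0 0 -1.5 0;0 0 -1.5 0;0 0 -2 0;0 0 0 0'|tail -2; python3 arc.py w44
```

```text
contact_force: [0.0, -0.2, 0.5]
grip_width: 0.0653
contact_force: [1.1, 0.4, 0.6]
grip_width: 0.0653
t 47.5667 r 0.0607 phi -177.1 jaw -91.9 tcp [0.5268 0.2519 0.2149] [-0.28  1.67] [1.1 0.4 0.6] [-1.31  0.55  1.09  1.85 -0.59  1.09 -1.59]
```

View pics/w44.png

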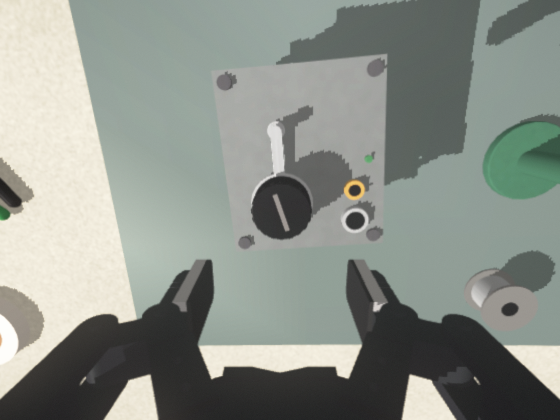

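Cap at (281,207) is over the neck with the mark unchanged. I'll rise clear and check everything from the fixed cameras.

```bash
python3 -m pendant '1.5 0 -1.5 0;1.5 0 -1.5 0;1.5 0 -1.5 0;1.5 0 -1.5 0;1.5 0 -1.5 0;1.5 0 -1.5 0;0 0 0 0;0 0 0 0'|tail -2; python3 -m pendant '-2 0 0 0;-2 0 0 0;-2.5 0 0 0;-2.5 0 0 0;-2.5 0 0 0;-2.5 0 0 0;-2 0 0 0;0 0 0 0'|tail -2;python3 go.py;  python3 - <<'E'
from fit import *
for n in("side","top"):
    c=cam(n);cv2.imwrite(f"pics/{n}50.png",c["img"])
    x,y=(205,75) if n=="side" else (135,148)
    cv2.imwrite(f"pics/{n}50c.png",cv2.resize(c["img"][y:y+100,x:x+100],None,fx=6,fy=6,interpolation=2))
E
```

```text
contact_force: [-0.5, 0.1, -0.6]
grip_width: 0.0656
contact_force: [-1.0, 1.1, 0.5]
grip_width: 0.065
t 48.95 tcp [0.5228 0.3226 0.3043] jaw ang -91.99 tilt 2.08 w 0.065 F [-1.   1.1  0.5] M [-0.02 -0.   -0.05]
j [-1.41  0.53  1.15  1.67 -0.54  1.29 -1.75]
```

View pics/side50.png

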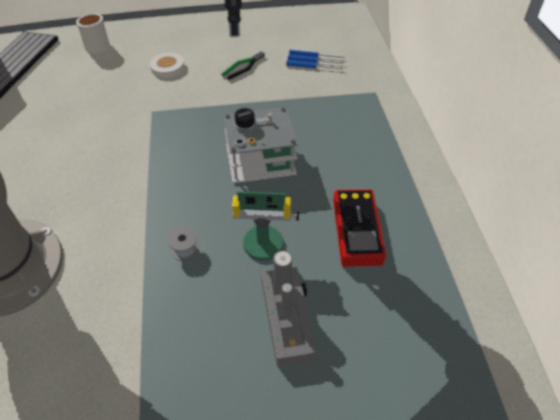

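View pics/top50.png

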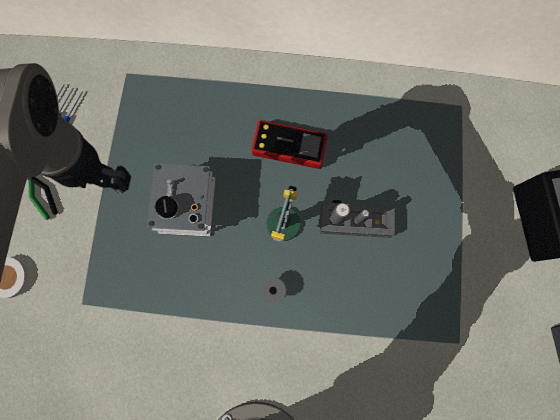

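View pics/side50c.png

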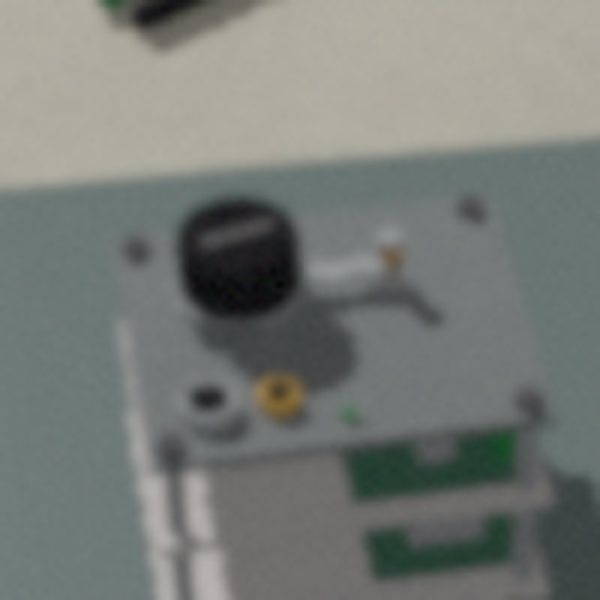

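```bash
python3 -c "
from bench import r
print(r.hand_in(), r.get_obs()['clock'])"
```

```text
the job is handed in; nothing more can be done
the job is handed in; nothing more can be done
```

The middle stick is loaded in the logger, and the cap is swung over the neck and screwed clockwise to its stop. I handed the job in at about 49 s of the 72 s allowed.

**What I did**
- I guided the stick down through the neck and middle deck. I let go with its foot estimated at 4 to 5 cm above the bench, below the middle deck, and it slid the rest of the way by its own weight.
- I swung the cap home with loosely open fingers until it met the stop at about 8 N.
- I then gripped it and turned it clockwise.

**Last checks**
- **Stick seated:** the wrist picture showed its top below the neck rim, and the cap swung fully home over it.
- **Cap home:** it held against 1.9 N m and the fingers began to slip round it. The mark on the cap shows about 165° of turn against 166° for fully home. In the side view it sank about 7.3 mm against 7.25 mm expected.
- **Everything else:** the other two sticks still stand in the cradle. The vise, reel and multimeter look unmoved in the side and top views, and the gripper is clear.

**What went wrong or disagreed**
- During insertion the wrist force reached about 84 N once, under the 120 N limit. Either the fingertips met the neck rim or the foot met the cup's mouth. The cameras disagreed on which, and I backed off at once.
- The tool built up 1 to 3° of tilt after fast moves, and I only partly worked it out.
- The three cameras put the neck up to 7 mm apart along y, so I lined the stick up with the neck within each picture instead.

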